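# Load the cell into the cordless stapler and shut its cover

### The arm

A 6-joint arm with a two-finger parallel gripper is mounted at the origin on the work surface. World frame = base frame: x ahead of the robot, y to its left, z up, the work surface at z = 0. Lengths are in m, angles in rad, forces in N, time in s.
With the tool pointing down it reaches from about 0.275 to 1 m from the base axis. Payload 8.4 kg.
Tool frame: the origin (TCP) lies at the very end of the fingers, on their centre line; the grasp point (between the pads) lies 19 mm behind it (robot.hold_point_z is the distance from the TCP to the grasp point, in m); z points along the fingers, y is the line along which they close (so a half turn about z gives the same grasp; the last joint's range is limited). The gripper opens to 85 mm and grips with 20 to 120 N. Pads are 22 mm wide; open, the fingers measure 114 mm over their backs; the gripper's body (76 mm by 85 mm) begins 54 mm behind the grasp point. The pads swing forward as they close: fully open they stand 13 mm farther back than shut.
Start: joints at [1.299, 0.353, 1.633, -0, 1.155, -0.002], TCP at [0.167, 0.602, 0.196] pointing down, gripper open.
Joint ranges: [-2.63, 2.63], [-0.92, 2.1], [0.06, 2.66], [-1.3, 4.44], [0, 2.69], [-3.02, 3.02]. Speed limits (rad/s): [2.22, 2.22, 2.79, 3.14, 3.14, 3.14].

### API

Orientations are given as a unit quaternion [x, y, z, w].
In Python, from station import robot, viewer gives the robot as it stands.
- The arm moves only by the tool step_arm, never from a script. Its argument "steps" is a list of rows, each an object of numbers: "rx", "ry", "rz": the turn, a rotation vector about the tool's x, y, z in degrees; "tx", "ty", "tz": the shift along the tool's x, y, z in m; "fingers": the finger opening in m, from 0 to 0.0854. A call has 1 to 10 rows; each row is the pose to reach, as a shift and turn from the pose commanded when the call began, along the tool's axes at that moment; what a row does not reach only later rows make up. A row lasts 1/10 s, in which the tool goes at most 50 mm and 8.59 degrees, less where a joint would pass 70% of its speed; a pose out of reach is approached as far as the arm can. A call with a gripper value outside its range is refused whole. The fingers move at their own pace and stop on an object; "grip_force" is the grip in N (left out, the last holds). Time passes only in rows, so rows that repeat a pose let the fingers close. It gives the time, the measured TCP pose, the force, the opening and the grip force at its end, in the units of the state.
- robot.get_state(): the state, without advancing time (a new reading comes with each control period).
- viewer.grab_frame(name): name is "scene" or "top" or "wrist"; returns the picture (480x640x3 uint8, red, green, blue); there is no depth.
- viewer.camera_params(name): a dict with "fx", "fy", "cx", "cy" (pixels), "D" ([k1, k2, p1, p2, k3] as OpenCV has them; the pictures are not rectified), "rvec" (rotation vector, rad) and "tvec" (3), from world to camera coordinates, as OpenCV has them. Camera axes: x right, y down, z forward; pixel columns grow to the right and rows downward; lengths in m; the calibration is good to about 2 mm. A picture is of the moment at which its call begins: read the wrist's pose just before it. camera_params takes no time and is no camera call; for the wrist camera it gives the pose at the moment of the call.
- robot.job_done(): hands the job in; it is judged then, once.
The state is a dict: "time": time; "qpos": joint angles; "joint_vel": joint speeds; "effort": joint torques, N m; "eef_pos": TCP position; "tool_rot": TCP orientation; "ft_force": force on the tool from outside, world axes, zero at the start; "torque": the same for the moment, N m; "width": finger opening in m; "gripper_force": force on a finger pad.
Only numpy, scipy, OpenCV 4.12 (cv2) and the standard library are available. Lean on these libraries where they do the work, as an engineer would, in place of code of your own. Each camera call takes 0.05 s, during which the arm holds its last target. There are 200 camera calls.

### The job

Put the big battery cell from the tray into the open bay of the stapler: push its flat end in under the hood against the coil spring, then drop the nub end down in front of the contact block so that the cell lies flat in its cradle. Then slide the cover fully shut over it. Leave the smaller cell, the tape dispenser and the staple box where they stand.

Things in the scene. Friction and masses are not known exactly. Their poses are not given: they have to be found in the camera images.
- cell_center (a point): Centre (on the axis, half-way along) of the big cell: a lying cylinder with a steel rim at each end and a dark sleeve, 33 mm diameter, 61.5 mm long over all including the nub (2 mm high, 10 mm diameter), 140 g. Its x axis runs along the cell from the flat end to the nub end; it may be rolled about x. It starts lying in one of the tray's two cradles, its lowest line 4 mm above the table.
- cell_nub (a point): Tip of the big cell's nub, on its axis, 30.75 mm from its centre.
- small_cell_center (a point): Centre of the smaller cell, same look, 26 mm diameter, 50 mm long, in the tray's other cradle, 90 mm beside the big one. Not to be used.
- tray: Shallow fixed grey tray 110 x 200 mm, origin under its centre on the table, z up. Its floor is 4 mm thick; two cradles at y = -45 and +45 mm lie along its x axis: rails and end stops 4 mm high above the floor (a cell sits with its nub towards tray +x).
- bay: Battery bay on the sloping deck of the fixed dark stapler (265 mm long, its nose to the robot's left). Origin: bay floor, mid-width, at the face of the contact block. x runs up the slope (12 deg), to the robot's right; y across; z normal to the deck. Seated cell, mm: x -61.5 (flat end) to 0 (nub), axis z 16.5. Deck flat at z 0, 84 wide, for x > -45; 5 deeper before. Cradle rails at y 12 to 17 either side, 3.5 high.
- contact (a point): Middle of the top edge of the fixed contact block's face towards the cell (bay x 0, y 0, z 21 mm). The block is 10 mm thick, 30 mm wide and stands 21 mm above the bay floor. Axes as the bay.
- hood_edge (a point): Middle of the lower edge of the hood over the spring (bay x -53.5, y 0, z 40 mm; axes as the bay). The hood is a bar 13.5 mm wide to bay -x, top z 44, coil seen behind it; cheeks 20 mm either side, to x -92; then the nose, top z 43, to x -148. The cell passes under it only sloping, flat end low, by over 16 deg relative to the deck (22 to 25 works), until its nub end clears the contact block, then levels down.
- spring_face (a point): Centre of the coil spring contact's face, a steel disc of 19 mm diameter, at bay x -56.5 mm when free, z 16.5 (axes as the bay). It yields up to 20 mm towards bay -x, 0.5 N per mm; the seated cell presses it 5 mm.
- cover (a joint): Sliding cover, m: 0 = shut (against the hood), about 0.085 to 0.1 = parked open; it stays where it is left (friction about 1.2 N). Inverted U, 64 mm long, 54 wide, top at bay z 42, in bay x from -53.5 to 10.5 when shut, shifted by the joint value towards bay +x when open.
- cover_lug (a point): Centre of the grip lug on the cover's top: 12 mm along the bay, 24 mm across it, standing 15 mm above the cover's top; this point is 7.5 mm above the cover's top (bay z 49.5; bay x -5 when shut). Moves with the cover.
- tape: Desk tape dispenser (bystander, loose), 130 x 50 x 77 mm, origin under its centre.
- staples: Staple box (bystander, loose) 55 x 50 x 32 mm, origin under its centre.
There are look-alikes about, which are no part of the job. What is shaped like the part that bears cell_center but pink is not meant.

How it is judged:
By the outcome, as a careful person would: the job done as asked, in the order asked, and still so for the second after the job is handed in, with the robot touching nothing.
It also fails if it takes over 58 s, if anything falls off the work surface, if the arm or the gripper's body presses on something with over 40 N, if the wrist force passes 120 N, or if a joint passes its speed limit or range.

## Working session

There is one attempt and no reset: what is moved stays moved. The work goes in short steps, Python scripts to look and compute and a tool call to move; the robot and the scene stay as the last step left them, time stands still between calls to the robot, and variables do not carry over. Pictures are saved under pics/ and viewed, at most 10 in all, crops included, and the job is handed in when it is done.

Besides the shell and the picture viewer there is one more tool, called after ">>>" as a command line: name --argument value ..., lists and objects as JSON in quotes. step_arm: Moves the arm, as the interface text tells. Its arguments: {"type":"object","properties":{"steps":{"type":"array"},"grip_force":{"type":"number"}},"required":["steps"]}

```bash
ls; mkdir -p pics
python3 - <<'E'
from station import robot, viewer
import cv2,numpy as np
a=viewer.grab_frame("scene");b=viewer.grab_frame("top")
cv2.imwrite("pics/scene0.png",a[:,:,::-1]);cv2.imwrite("pics/top0.png",b[:,:,::-1])
for n in("scene","top","wrist"):print(n,viewer.camera_params(n))
s=robot.get_state();print(s, robot.hold_point_z)
E
```

```text
pics
scene {'fx': 468.00995113387125, 'fy': 468.00995113387125, 'cx': 325.7221552372769, 'cy': 239.4328675197821, 'D': array([-0.0380889,  0.       ,  0.       ,  0.       ,  0.       ]), 'rvec': array([ 1.79548107,  1.43225428, -0.72809566]), 'tvec': array([-0.07814262, -0.23243763,  1.20728483])}
top {'fx': 457.6424955318151, 'fy': 457.6424955318151, 'cx': 324.0800317588911, 'cy': 236.66930042740324, 'D': array([-0.11351753,  0.        ,  0.        ,  0.        ,  0.        ]), 'rvec': array([ 2.21519738, -2.18474488,  0.02206961]), 'tvec': array([-0.03721136,  0.53551903,  0.82811625])}
wrist {'fx': 349.51635418626745, 'fy': 349.51635418626745, 'cx': 318.8424845636061, 'cy': 237.6293126144605, 'D': array([-0.02543263,  0.        ,  0.        ,  0.        ,  0.        ]), 'rvec': array([-2.29848187, -1.7502681 , -0.26347532]), 'tvec': array([-0.62323096, -0.03879356,  0.37937752])}
{'time': 0.1, 'qpos': array([ 1.29862475e+00,  3.53586980e-01,  1.63406099e+00,  2.56947327e-05,
        1.15519513e+00, -2.39687726e-03]), 'joint_vel': array([ 5.09862392e-04,  9.98567178e-05, -9.86794074e-04,  1.73981731e-03,
        1.52922264e-03, -4.73084266e-04]), 'effort': array([ 9.73922142e-04, -6.06356120e+01, -3.42819893e+01, -1.20267978e-04,
        3.95841314e-03, -4.79813070e-05]), 'eef_pos': array([0.16643422, 0.60194308, 0.1950312 ]), 'tool_rot': array([ 1.34483804e-01,  9.90915594e-01, -6.17733641e-04, -9.72039840e-05]), 'ft_force': array([0.61009699, 0.8781004 , 0.14090316]), 'torque': array([-0.01711253,  0.03621351,  0.06768231]), 'gripper_force': 0.0, 'width': 0.08539026588906046} 0.0187
```

View pics/top0.png

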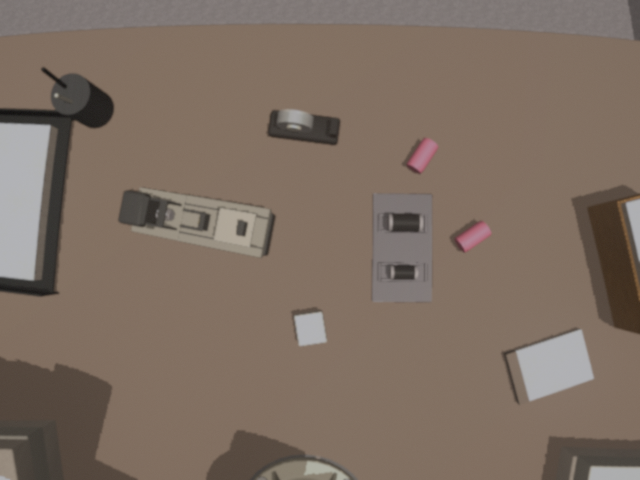

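View pics/scene0.png

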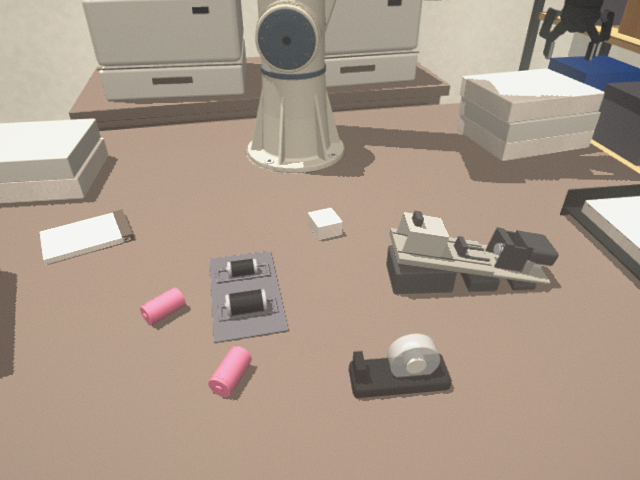

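The top view shows the big dark-sleeved cell at about (404,222) and the small cell at (404,272). The pink look-alikes are at (423,155) and (473,236). The stapler runs (120-270, 190-255), with its hood at (155,212) and its cover at (236,227). In the scene view the big cell is at (246,302), the small cell at (242,267), and the pinks at (163,306) and (230,371). I choose the dark, larger cell and check it in a close crop.

```bash
cat > h.py <<'E'
import numpy as np,cv2
from scipy.spatial.transform import Rotation as R
from station import robot,viewer
def ray(p,uv):
    K=np.array([[p['fx'],0,p['cx']],[0,p['fy'],p['cy']],[0,0,1.]])
    n=cv2.undistortPoints(np.array([[uv]],float),K,p['D'])[0,0]
    M=cv2.Rodrigues(p['rvec'])[0]
    d=M.T@np.array([n[0],n[1],1]);return -M.T@p['tvec'],d/np.linalg.norm(d)
def onz(p,uv,z):
    o,d=ray(p,uv);return o+d*(z-o[2])/d[2]
def tri(*pu):
    A=0;b=0;L=[ray(*q) for q in pu]
    for o,d in L:
        P=np.eye(3)-np.outer(d,d);A=A+P;b=b+P@o
    x=np.linalg.solve(A,b)
    return x,max(np.linalg.norm((np.eye(3)-np.outer(d,d))@(x-o)) for o,d in L)
def proj(p,X):
    K=np.array([[p['fx'],0,p['cx']],[0,p['fy'],p['cy']],[0,0,1.]])
    return cv2.projectPoints(np.atleast_2d(np.asarray(X,float)),p['rvec'],p['tvec'],K,p['D'])[0][:,0]
E
python3 - <<'E'
from h import *
a=cv2.imread("pics/scene0.png");b=cv2.imread("pics/top0.png")
c=lambda i,x,y,w,h:cv2.resize(i[y:y+h,x:x+w],(400,300),interpolation=cv2.INTER_CUBIC)
cv2.imwrite("pics/crop.png",np.vstack([np.hstack([c(b,364,200,80,60),c(a,200,245,100,75)]),np.hstack([c(b,115,165,160,120),c(a,380,190,180,135)])]))
T=viewer.camera_params("top");S=viewer.camera_params("scene")
print("cell",tri((T,(404,222)),(S,(246,300))),"small",tri((T,(404,272)),(S,(242,266))))
for uv in[(374,195),(432,194),(432,301),(373,301)]:print("tray",onz(T,uv,.004))
print("lug",tri((T,(241,227)),(S,(418,217))))
print("hood",tri((T,(155,212)),(S,(512,238))))
E
```

```text
cell (array([ 0.56379821, -0.17437736,  0.02278886]), np.float64(0.0008939460657231891)) small (array([ 0.47391149, -0.17462951,  0.01886619]), np.float64(0.00034076211143538966))
tray [ 0.61424235 -0.1207192   0.004     ]
tray [ 0.61785795 -0.22839377  0.004     ]
tray [ 0.42042797 -0.22994795  0.004     ]
tray [ 0.41937797 -0.12106582  0.004     ]
lug (array([0.54578204, 0.10042158, 0.1241926 ]), np.float64(0.0002826540862647254))
hood (array([0.57207267, 0.25954605, 0.07780694]), np.float64(0.00012794115039711616))
```

View pics/crop.png

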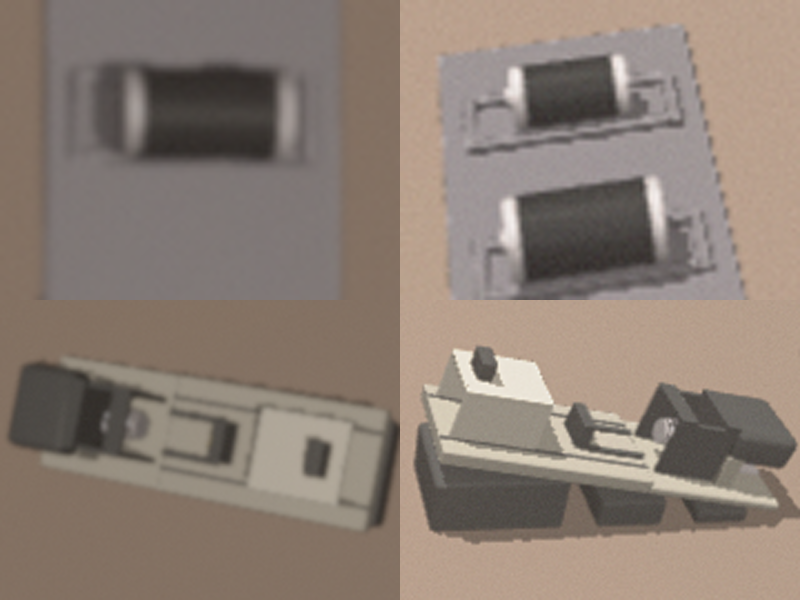

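The crop confirms the big cell: dark sleeve, bright rims and larger than its neighbour. The stapler shows its contact block at about (205,222) in the top view, the coil and hood at (155,212), and the cover lug at (241,227). The nub's direction isn't visible yet, so I move the wrist camera closer.

Run:
```python
from h import *
p=viewer.camera_params("wrist");s=robot.get_state()
M=cv2.Rodrigues(p['rvec'])[0];c=-M.T@p['tvec'];Rt=R.from_quat(s['tool_rot']).as_matrix()
print("cam in tool",Rt.T@(c-s['eef_pos']));print("cam axes in tool (cols)",(Rt.T@M.T).round(3));print(Rt.round(3))
```

```text
cam in tool [ 0.07574025 -0.00083202 -0.17757308]
cam axes in tool (cols) [[ 0.    -0.955 -0.297]
 [ 1.     0.001 -0.001]
 [ 0.001 -0.297  0.955]]
[[-0.964  0.267 -0.   ]
 [ 0.267  0.964 -0.001]
 [ 0.    -0.001 -1.   ]]
```

>>> step_arm --steps '[{"tz":-0.1,"tx":-0.1},{"tx":-0.496,"ty":-0.33,"tz":-0.1,"rz":16},{"tx":-0.496,"ty":-0.33,"tz":-0.1,"rz":24},{"tx":-0.496,"ty":-0.33,"tz":-0.1,"rz":32},{"tx":-0.496,"ty":-0.33,"tz":-0.1,"rz":40},{"tx":-0.496,"ty":-0.33,"tz":-0.1,"rz":48},{"tx":-0.496,"ty":-0.33,"tz":-0.1,"rz":56},{"tx":-0.496,"ty":-0.33,"tz":-0.1,"rz":64},{"tx":-0.496,"ty":-0.33,"tz":-0.1,"rz":74.5},{"tx":-0.496,"ty":-0.33,"tz":-0.1,"rz":74.5}]'

```text
schema error: expected keys rx, ry, rz, tx, ty, tz, fingers
```

>>> step_arm --steps '[{"rx":0,"ry":0,"rz":0,"tx":-0.1,"ty":0,"tz":-0.1,"fingers":0.085},{"rx":0,"ry":0,"rz":8,"tx":-0.496,"ty":-0.33,"tz":-0.1,"fingers":0.085},{"rx":0,"ry":0,"rz":16,"tx":-0.496,"ty":-0.33,"tz":-0.1,"fingers":0.085},{"rx":0,"ry":0,"rz":24,"tx":-0.496,"ty":-0.33,"tz":-0.1,"fingers":0.085},{"rx":0,"ry":0,"rz":32,"tx":-0.496,"ty":-0.33,"tz":-0.1,"fingers":0.085},{"rx":0,"ry":0,"rz":40,"tx":-0.496,"ty":-0.33,"tz":-0.1,"fingers":0.085},{"rx":0,"ry":0,"rz":48,"tx":-0.496,"ty":-0.33,"tz":-0.1,"fingers":0.085},{"rx":0,"ry":0,"rz":56,"tx":-0.496,"ty":-0.33,"tz":-0.1,"fingers":0.085},{"rx":0,"ry":0,"rz":64,"tx":-0.496,"ty":-0.33,"tz":-0.1,"fingers":0.085},{"rx":0,"ry":0,"rz":74.5,"tx":-0.496,"ty":-0.33,"tz":-0.1,"fingers":0.085}]'

```text
time: 1.1
eef_pos: [0.4824, 0.2433, 0.2822]
tool_rot: [0.697, 0.717, -0.0, -0.0]
ft_force: [0.2, 0.5, 0.3]
width: 0.085
gripper_force: 0.0
```

>>> step_arm --steps '[{"rx":0,"ry":0,"rz":1.5,"tx":-0.112,"ty":0.072,"tz":0,"fingers":0.085},{"rx":0,"ry":0,"rz":1.5,"tx":-0.112,"ty":0.072,"tz":0,"fingers":0.085},{"rx":0,"ry":0,"rz":1.5,"tx":-0.112,"ty":0.072,"tz":0,"fingers":0.085},{"rx":0,"ry":0,"rz":1.5,"tx":-0.112,"ty":0.072,"tz":0,"fingers":0.085},{"rx":0,"ry":0,"rz":1.5,"tx":-0.112,"ty":0.072,"tz":0,"fingers":0.085}]'

```text
time: 1.6
eef_pos: [0.5571, 0.1351, 0.2815]
tool_rot: [0.705, 0.709, -0.0, -0.0]
ft_force: [-0.0, 1.2, 0.7]
width: 0.0848
gripper_force: 0.0
```

Run:
```python
from h import *
import pickle
s=robot.get_state();p=viewer.camera_params("wrist");a=viewer.grab_frame("wrist");cv2.imwrite("pics/w1.png",a[:,:,::-1]);pickle.dump(p,open("w1.pkl","wb"))
print(s['eef_pos'],s['tool_rot'],s['qpos'])
```

```text
[0.55714719 0.13510166 0.28149109] [ 7.05008952e-01  7.09198130e-01 -4.16830107e-04 -4.64566073e-04] [2.35047397e-01 2.02035102e-01 1.64425419e+00 3.66084474e-04
 1.29650092e+00 2.29023622e-01]
```

>>> step_arm --steps '[{"rx":0,"ry":0,"rz":0,"tx":-0.31,"ty":0.01,"tz":0,"fingers":0.085},{"rx":0,"ry":0,"rz":0,"tx":-0.31,"ty":0.01,"tz":0,"fingers":0.085},{"rx":0,"ry":0,"rz":0,"tx":-0.31,"ty":0.01,"tz":0.03,"fingers":0.085},{"rx":0,"ry":0,"rz":0,"tx":-0.31,"ty":0.01,"tz":0.08,"fingers":0.085},{"rx":0,"ry":0,"rz":0,"tx":-0.31,"ty":0.01,"tz":0.12,"fingers":0.085},{"rx":0,"ry":0,"rz":0,"tx":-0.31,"ty":0.01,"tz":0.12,"fingers":0.085},{"rx":0,"ry":0,"rz":0,"tx":-0.31,"ty":0.01,"tz":0.12,"fingers":0.085},{"rx":0,"ry":0,"rz":0,"tx":-0.31,"ty":0.01,"tz":0.12,"fingers":0.085},{"rx":0,"ry":0,"rz":0,"tx":-0.31,"ty":0.01,"tz":0.12,"fingers":0.085}]'

```text
time: 2.55
eef_pos: [0.5692, -0.1733, 0.1614]
tool_rot: [0.704, 0.71, -0.0, -0.001]
ft_force: [0.5, 0.3, 1.3]
width: 0.0847
gripper_force: 0.0
```

Run:
```python
from h import *
import pickle
s=robot.get_state();p=viewer.camera_params("wrist");a=viewer.grab_frame("wrist");cv2.imwrite("pics/w2.png",a[:,:,::-1]);pickle.dump(p,open("w2.pkl","wb"))
print(s['eef_pos'],s['tool_rot'],s['qpos'])
```

```text
[ 0.56924017 -0.17327593  0.16137735] [ 7.04418509e-01  7.09784163e-01 -2.35984571e-04 -9.74498310e-04] [-2.98318330e-01  3.42525062e-01  1.73099391e+00  5.56041951e-04
  1.07001885e+00 -3.06173967e-01]
```

View pics/w1.png

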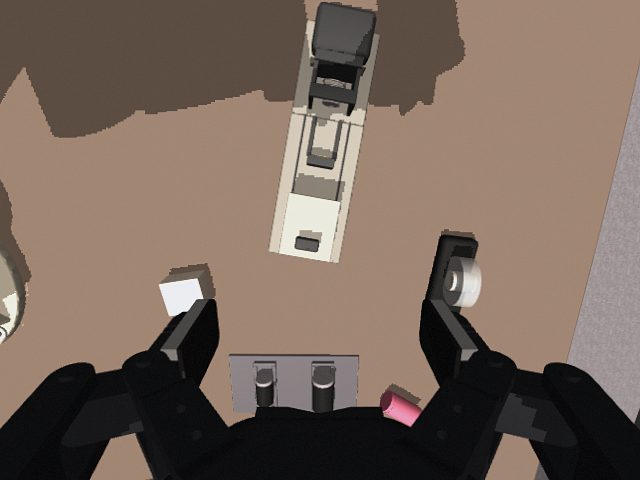

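View pics/w2.png

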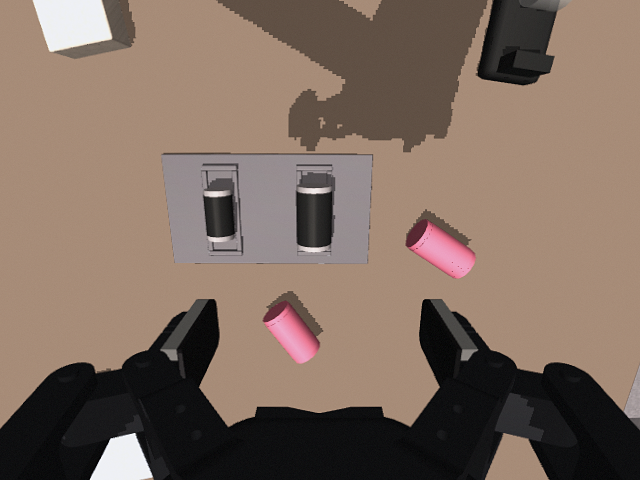

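Wrist view 1 shows the stapler with its cover at (310,220), lug at (307,243), contact block at (320,160) and hood at (333,90). Wrist view 2 shows the big cell with rims at (315,187) and (314,248). I zoom in to find the nub and the bay's pixels.

Run:
```python
from h import *
w1=cv2.imread("pics/w1.png");w2=cv2.imread("pics/w2.png");a=cv2.imread("pics/scene0.png")
c=lambda i,x,y,w,h,W,H:cv2.resize(i[y:y+h,x:x+w],(W,H),interpolation=cv2.INTER_CUBIC)
L=c(w1,265,0,125,250,300,600)
Rr=np.vstack([np.hstack([c(w1,240,360,100,60,250,150),c(w2,275,150,100,120,250,150*2)[:150]]),np.hstack([c(w2,285,155,60,110,160,150*2)[:, :160],c(a,385,195,170,150,340,300)]),])if 0 else None
A=c(w1,245,355,100,60,250,150);B=c(w2,285,160,60,36,250,150);C=c(a,380,200,175,157,500,450)
cv2.imwrite("pics/comp2.png",np.hstack([L,np.vstack([np.hstack([A,B]),C])]))
```

```text
(no output)
```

View pics/comp2.png

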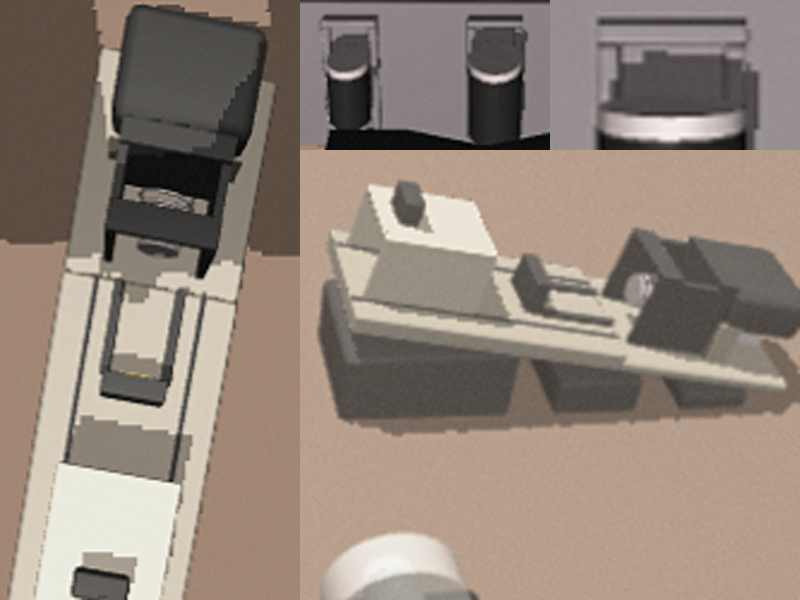

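>>> step_arm --steps '[{"rx":0,"ry":8,"rz":0,"tx":-0.05,"ty":0,"tz":0,"fingers":0.085},{"rx":0,"ry":16,"rz":0,"tx":-0.1,"ty":0,"tz":0,"fingers":0.085},{"rx":0,"ry":24,"rz":0,"tx":-0.15,"ty":0,"tz":0,"fingers":0.085},{"rx":0,"ry":25,"rz":0,"tx":-0.18,"ty":0,"tz":0,"fingers":0.085},{"rx":0,"ry":25,"rz":0,"tx":-0.18,"ty":0,"tz":0,"fingers":0.085},{"rx":0,"ry":25,"rz":0,"tx":-0.18,"ty":0,"tz":0,"fingers":0.085}]'

```text
time: 3.2
eef_pos: [0.5721, -0.3535, 0.1627]
tool_rot: [0.687, 0.693, 0.153, -0.153]
ft_force: [0.1, -0.0, -0.5]
width: 0.085
gripper_force: 0.0
```

Run:
```python
from h import *
import pickle
s=robot.get_state();p=viewer.camera_params("wrist");a=viewer.grab_frame("wrist");cv2.imwrite("pics/w3.png",a[:,:,::-1]);pickle.dump(p,open("w3.pkl","wb"))
print(s['eef_pos'],s['tool_rot'],s['qpos'])
u,v=proj(p,[.564,-.205,.02])[0].astype(int);print(u,v)
P=[pickle.load(open(f"w{i}.pkl","rb")) for i in(1,2)]
w2=cv2.imread("pics/w2.png");w1=cv2.imread("pics/w1.png")
c=lambda i,x,y,w,h,W,H:cv2.resize(i[max(y,0):max(y,0)+h,x:x+w],(W,H),interpolation=cv2.INTER_CUBIC)
A=c(a[:,:,::-1],u-40,v-40,80,80,400,400);B=c(w2,280,160,80,100,400,500)
cv2.imwrite("pics/cell.png",np.hstack([np.vstack([A,np.zeros((100,400,3),np.uint8)]),B]))
```

```text
[ 0.57205313 -0.35353408  0.1627432 ] [ 0.68745394  0.69326807  0.15255663 -0.15333931] [-0.73233871  0.63428924  1.33554671  0.31880034  1.48065947 -0.81951804]
312 129
```

View pics/cell.png

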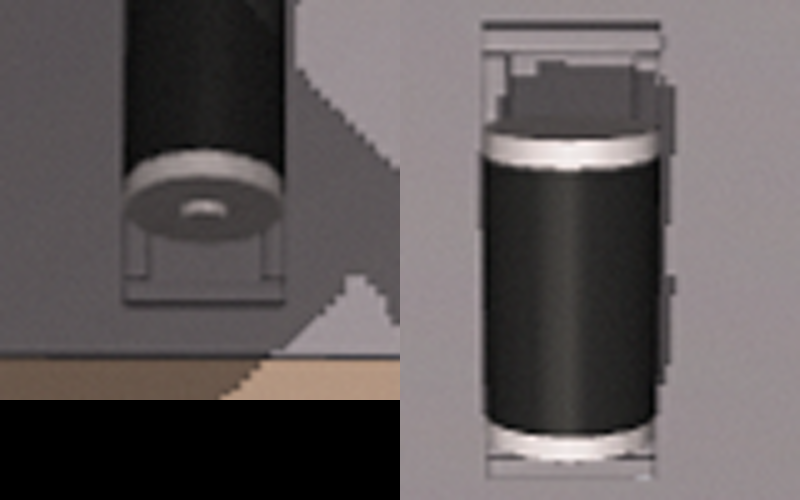

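The nub is at the cell's -y end, seen at (203,208) in the left crop as a bright disc. That already matches the bay's +x direction. Next I compute the cell's pose and the grasp move, with the tool leaning 12° towards the nub.

```bash
cat >> h.py <<'E'
def rel(P,Rm,P0=None,R0=None):
    """target pose -> (t mm, rotvec deg) in current tool frame"""
    s=robot.get_state()
    P0=s['eef_pos'] if P0 is None else P0
    R0=R.from_quat(s['tool_rot']).as_matrix() if R0 is None else R0
    return (R0.T@(np.array(P)-P0)*1000).round(1),np.degrees(R.from_matrix(R0.T@Rm).as_rotvec()).round(2)
E
python3 - <<'E'
from h import *
import pickle
p2=pickle.load(open("w2.pkl","rb"));p3=pickle.load(open("w3.pkl","rb"))
w2=cv2.cvtColor(cv2.imread("pics/w2.png"),cv2.COLOR_BGR2GRAY)
g=w2[165:262,314];print(g.tolist());print(w2[218,285:345].tolist())
for v in(187,251):print(v,onz(p2,(314.5,v),.037))
for v in(200,235):
  for u in(296.8,332):print(onz(p2,(u,v),.0205))
# -y end nub in w3: crop px (203,208)/5
u,v=312-40+203/5,129-40+208/5;print("nub px",u,v,onz(p3,(u,v),.0205))
T=viewer.camera_params("top")
print("top at nub/centre",onz(T,(404,222),.037))
o,d=ray(p3,(u,v));q,e=tri((p3,(u,v)),(p2,(314.5,251)));print(q,e)
E
```

```text
[58, 137, 152, 149, 159, 122, 141, 152, 95, 78, 81, 80, 81, 77, 78, 78, 82, 79, 76, 74, 74, 74, 61, 191, 236, 235, 234, 238, 215, 90, 57, 63, 64, 62, 62, 65, 64, 62, 62, 66, 63, 64, 63, 64, 63, 63, 64, 64, 64, 65, 62, 63, 64, 65, 62, 64, 62, 63, 65, 65, 65, 63, 65, 65, 65, 63, 62, 63, 65, 63, 64, 62, 62, 65, 63, 63, 60, 67, 63, 62, 63, 56, 144, 232, 231, 231, 237, 177, 150, 147, 136, 144, 147, 147, 144, 144, 145]
[147, 144, 146, 146, 144, 147, 145, 144, 144, 148, 154, 83, 19, 28, 30, 34, 32, 35, 36, 37, 39, 39, 44, 49, 57, 58, 60, 65, 67, 65, 54, 49, 44, 44, 42, 39, 37, 37, 36, 33, 32, 32, 30, 26, 25, 21, 21, 65, 78, 71, 127, 145, 144, 142, 145, 145, 145, 146, 144, 144]
187 [ 0.56489911 -0.14630253  0.037     ]
251 [ 0.56514889 -0.20502635  0.037     ]
[ 0.54840319 -0.16107112  0.0205    ]
[ 0.58091332 -0.16081141  0.0205    ]
[ 0.54804607 -0.19483863  0.0205    ]
[ 0.58155203 -0.1945658   0.0205    ]
nub px 312.6 130.6 [ 0.56441724 -0.20644872  0.0205    ]
top at nub/centre [ 0.56297851 -0.17116149  0.037     ]
[ 0.56477823 -0.20893912  0.0258981 ] 0.00024610142213988103
```

Run:
```python
from h import *
c,s=np.cos(np.radians(12)),np.sin(np.radians(12))
z=np.array([0,s,-c]);Rm=np.array([[0,c,s],[1,0,0],z]).T
G=np.array([.565,-.182,.0205])
for b in(-.08,.010):print(rel(G+b*z,Rm))
```

```text
(array([112.4,  -5.7, 123.3]), array([ -0.13, -12.98,   0.54]))
(array([ 92.2,  -5.6, 211. ]), array([ -0.13, -12.98,   0.54]))
```

>>> step_arm --steps '[{"rx":0,"ry":-8,"rz":0.5,"tx":0.1,"ty":-0.0055,"tz":0.05,"fingers":0.085},{"rx":0,"ry":-13,"rz":0.5,"tx":0.1124,"ty":-0.0055,"tz":0.1,"fingers":0.085},{"rx":0,"ry":-13,"rz":0.5,"tx":0.1124,"ty":-0.0055,"tz":0.1233,"fingers":0.085},{"rx":0,"ry":-13,"rz":0.5,"tx":0.1124,"ty":-0.0055,"tz":0.1233,"fingers":0.085},{"rx":0,"ry":-13,"rz":0.5,"tx":0.1124,"ty":-0.0055,"tz":0.1233,"fingers":0.085},{"rx":0,"ry":-13,"rz":0.5,"tx":0.1024,"ty":-0.0055,"tz":0.167,"fingers":0.085},{"rx":0,"ry":-13,"rz":0.5,"tx":0.0945,"ty":-0.0055,"tz":0.201,"fingers":0.085},{"rx":0,"ry":-13,"rz":0.5,"tx":0.0922,"ty":-0.0055,"tz":0.211,"fingers":0.085},{"rx":0,"ry":-13,"rz":0.5,"tx":0.0922,"ty":-0.0055,"tz":0.211,"fingers":0.085},{"rx":0,"ry":-13,"rz":0.5,"tx":0.0922,"ty":-0.0055,"tz":0.211,"fingers":0.085}]'

```text
time: 4.25
eef_pos: [0.5657, -0.1822, 0.0116]
tool_rot: [0.703, 0.703, 0.073, -0.074]
ft_force: [0.0, 0.5, -0.3]
width: 0.0849
gripper_force: 0.0
```

>>> step_arm --steps '[{"rx":0,"ry":0,"rz":0,"tx":0,"ty":0,"tz":0,"fingers":0.03},{"rx":0,"ry":0,"rz":0,"tx":0,"ty":0,"tz":0,"fingers":0.02},{"rx":0,"ry":0,"rz":0,"tx":0,"ty":0,"tz":0,"fingers":0.02},{"rx":0,"ry":0,"rz":0,"tx":0,"ty":0,"tz":0,"fingers":0.02},{"rx":0,"ry":0,"rz":0,"tx":0,"ty":0,"tz":0,"fingers":0.02},{"rx":0,"ry":0,"rz":0,"tx":0,"ty":0,"tz":0,"fingers":0.02},{"rx":0,"ry":0,"rz":0,"tx":0,"ty":0,"tz":0,"fingers":0.02},{"rx":0,"ry":0,"rz":0,"tx":0,"ty":0,"tz":0,"fingers":0.02}]' --grip_force 60

```text
time: 5.05
eef_pos: [0.5643, -0.1815, 0.0097]
tool_rot: [0.703, 0.703, 0.073, -0.075]
ft_force: [0.1, 0.3, -0.2]
width: 0.0198
gripper_force: 0.0
```

Run:
```python
from h import *
w=viewer.grab_frame("wrist")[:,:,::-1];a=viewer.grab_frame("scene")[:,:,::-1];b=viewer.grab_frame("top")[:,:,::-1]
cv2.imwrite("pics/wm.png",w);cv2.imwrite("pics/sm.png",a);cv2.imwrite("pics/tm.png",b)
c=lambda i,x,y,w,h,W,H:cv2.resize(i[max(y,0):max(y,0)+h,x:x+w],(W,H),interpolation=cv2.INTER_CUBIC)
cv2.imwrite("pics/miss.png",np.vstack([np.hstack([c(w,0,0,640,480,400,300),c(b,340,180,120,90,400,300)]),np.hstack([c(a,170,225,160,120,400,300),c(w,220,200,200,150,400,300)])]))
print(robot.get_state()['qpos'])
```

```text
[-0.43383067  0.58117135  1.76918002  0.2422971   0.89735304 -0.59466378]
```

View pics/miss.png

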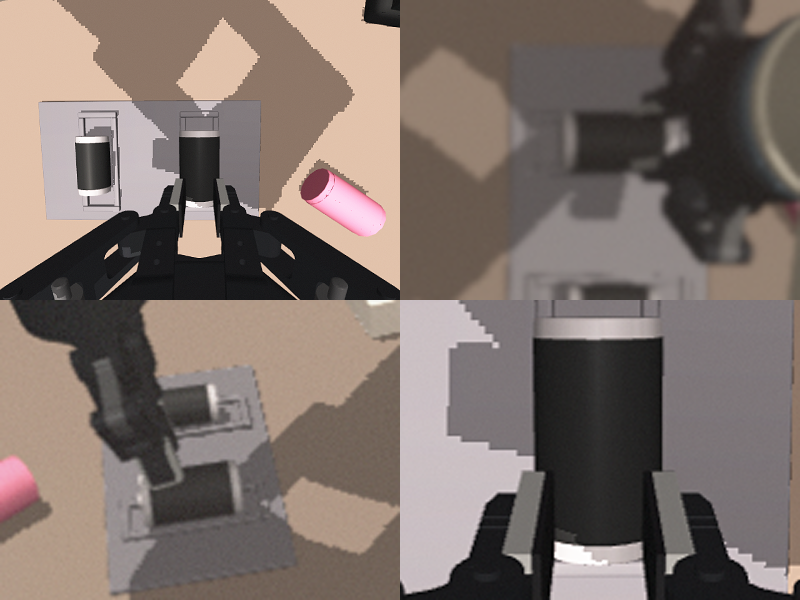

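The picture shows the fingers shut above the cell, at its nub end: pad tips are at (476,475) and (653,472) in the lower-right crop. So the real tips stand behind where the reported TCP implies. I check this by projection.

Run:
```python
from h import *
s=robot.get_state();S=viewer.camera_params("scene");T=viewer.camera_params("top");W=viewer.camera_params("wrist")
Rt=R.from_quat(s['tool_rot']).as_matrix();P=s['eef_pos'];print(P,s['width'])
for z in(0,-.01,-.02,-.03,-.04,-.05):
  X=np.array([P+Rt@np.array([x,y,z]) for x in(.011,-.011) for y in(.01,.015)])
  print(z,X[1].round(4),"S",proj(S,X).round(0).tolist(),"W",proj(W,X)[[0,2]].round(0).tolist())
# forward kinematics sanity: wrist cam vs tool
M=cv2.Rodrigues(W['rvec'])[0];print(Rt.T@(-M.T@W['tvec']-P))
```

```text
[ 0.56428289 -0.18156552  0.0097193 ] 0.01980757223739421
0 [ 0.5793 -0.1708  0.012 ] S [[250.0, 309.0], [251.0, 312.0], [236.0, 314.0], [237.0, 316.0]] W [[338.0, 253.0], [337.0, 290.0]]
-0.01 [ 0.5793 -0.1729  0.0217] S [[248.0, 305.0], [249.0, 307.0], [234.0, 309.0], [235.0, 312.0]] W [[339.0, 259.0], [338.0, 298.0]]
-0.02 [ 0.5793 -0.175   0.0315] S [[246.0, 301.0], [247.0, 303.0], [232.0, 305.0], [232.0, 307.0]] W [[340.0, 267.0], [339.0, 307.0]]
-0.03 [ 0.5794 -0.1771  0.0413] S [[244.0, 296.0], [245.0, 298.0], [230.0, 300.0], [230.0, 303.0]] W [[341.0, 275.0], [340.0, 317.0]]
-0.04 [ 0.5794 -0.1791  0.0511] S [[242.0, 291.0], [242.0, 294.0], [228.0, 296.0], [228.0, 298.0]] W [[343.0, 284.0], [342.0, 329.0]]
-0.05 [ 0.5794 -0.1812  0.0609] S [[240.0, 286.0], [240.0, 289.0], [226.0, 291.0], [226.0, 293.0]] W [[344.0, 294.0], [343.0, 342.0]]
[ 0.07469272 -0.00044057 -0.17775075]
```

Both cameras agree that the tips stand about 37 mm behind the reported TCP, above the cell. I open and go down by that much in small steps, watching the force.

>>> step_arm --steps '[{"rx":0,"ry":0,"rz":0,"tx":0,"ty":0,"tz":-0.01,"fingers":0.085},{"rx":0,"ry":0,"rz":0,"tx":0,"ty":0,"tz":-0.01,"fingers":0.085},{"rx":0,"ry":0,"rz":0,"tx":0,"ty":0,"tz":-0.01,"fingers":0.085},{"rx":0,"ry":0,"rz":0,"tx":0,"ty":0,"tz":-0.01,"fingers":0.085},{"rx":0,"ry":0,"rz":0,"tx":0,"ty":0,"tz":-0.01,"fingers":0.085},{"rx":0,"ry":0,"rz":0,"tx":0,"ty":0,"tz":0.0,"fingers":0.085},{"rx":0,"ry":0,"rz":0,"tx":0,"ty":0,"tz":0.01,"fingers":0.085},{"rx":0,"ry":0,"rz":0,"tx":0,"ty":0,"tz":0.02,"fingers":0.085},{"rx":0,"ry":0,"rz":0,"tx":0,"ty":0,"tz":0.025,"fingers":0.085},{"rx":0,"ry":0,"rz":0,"tx":0,"ty":0,"tz":0.025,"fingers":0.085}]'

```text
time: 6.2
eef_pos: [0.5634, -0.1758, -0.016]
tool_rot: [0.703, 0.703, 0.073, -0.076]
ft_force: [-0.3, 0.1, 0.1]
width: 0.0848
gripper_force: 0.0
```

Run:
```python
from h import *
s=robot.get_state();w=viewer.grab_frame("wrist");p=viewer.camera_params("wrist");cv2.imwrite("pics/w4.png",w[:,:,::-1])
print(s['eef_pos'],s['width'],s['ft_force'])
# left finger front-tip: topmost dark/grey finger pixel profile on columns
g=cv2.cvtColor(w,cv2.COLOR_RGB2GRAY)
for v in range(286,322,4):print(v,g[v,176:232:3].tolist())
Rt=R.from_quat(s['tool_rot']).as_matrix();P=s['eef_pos']
for z in(-.03,-.04,-.05,-.06):print(z,proj(p,[P+Rt@np.array([x,-.0425,z]) for x in(.011,-.011)]).round(0).tolist())
```

```text
[ 0.56339288 -0.17578501 -0.01596111] 0.08484992129792392 [-0.27127784  0.14795473  0.14129812]
286 [195, 193, 194, 196, 194, 196, 194, 196, 117, 118, 118, 117, 117, 119, 119, 119, 117, 118, 117]
290 [196, 195, 194, 195, 193, 194, 195, 197, 117, 118, 119, 119, 118, 118, 117, 118, 118, 119, 118]
294 [195, 194, 194, 195, 194, 194, 195, 197, 117, 116, 117, 118, 117, 119, 117, 115, 119, 116, 116]
298 [197, 192, 193, 193, 193, 196, 195, 197, 117, 117, 119, 119, 121, 118, 202, 196, 195, 195, 112]
302 [195, 194, 194, 195, 193, 194, 147, 116, 117, 116, 105, 18, 17, 52, 195, 194, 195, 194, 111]
306 [197, 193, 194, 193, 194, 146, 116, 116, 116, 116, 20, 16, 18, 11, 198, 195, 194, 193, 194]
310 [197, 193, 199, 190, 147, 117, 116, 115, 118, 17, 18, 18, 14, 13, 199, 193, 192, 194, 194]
314 [186, 23, 25, 68, 115, 116, 115, 118, 16, 18, 14, 17, 15, 14, 203, 193, 197, 192, 193]
318 [22, 26, 58, 115, 116, 114, 117, 14, 18, 14, 17, 15, 17, 17, 167, 194, 194, 194, 194]
-0.03 [[226.0, 274.0], [230.0, 316.0]]
-0.04 [[220.0, 283.0], [225.0, 327.0]]
-0.05 [[214.0, 293.0], [219.0, 340.0]]
-0.06 [[206.0, 305.0], [212.0, 355.0]]
```

>>> step_arm --steps '[{"rx":0,"ry":0,"rz":0,"tx":0,"ty":0.001,"tz":0.005,"fingers":0.085},{"rx":0,"ry":0,"rz":0,"tx":0,"ty":0.0015,"tz":0.01,"fingers":0.085},{"rx":0,"ry":0,"rz":0,"tx":0,"ty":0.0015,"tz":0.013,"fingers":0.06},{"rx":0,"ry":0,"rz":0,"tx":0,"ty":0.0015,"tz":0.013,"fingers":0.03},{"rx":0,"ry":0,"rz":0,"tx":0,"ty":0.0015,"tz":0.013,"fingers":0.02},{"rx":0,"ry":0,"rz":0,"tx":0,"ty":0.0015,"tz":0.013,"fingers":0.02},{"rx":0,"ry":0,"rz":0,"tx":0,"ty":0.0015,"tz":0.013,"fingers":0.02},{"rx":0,"ry":0,"rz":0,"tx":0,"ty":0.0015,"tz":0.013,"fingers":0.02}]' --grip_force 60

```text
time: 7.05
eef_pos: [0.5645, -0.1734, -0.0271]
tool_rot: [0.703, 0.703, 0.073, -0.076]
ft_force: [-5.3, -0.5, 4.6]
width: 0.0313
gripper_force: 59.2
```

The width is 31.3 mm instead of 33, with an upward force on the tool. The pads are nipping above the equator, so I open, go 10 mm lower and close again.

>>> step_arm --steps '[{"rx":0,"ry":0,"rz":0,"tx":0,"ty":0,"tz":0.0,"fingers":0.06},{"rx":0,"ry":0,"rz":0,"tx":0,"ty":0,"tz":0.0,"fingers":0.06},{"rx":0,"ry":0,"rz":0,"tx":0,"ty":0,"tz":0.004,"fingers":0.06},{"rx":0,"ry":0,"rz":0,"tx":0,"ty":0,"tz":0.007,"fingers":0.06},{"rx":0,"ry":0,"rz":0,"tx":0,"ty":0,"tz":0.01,"fingers":0.06},{"rx":0,"ry":0,"rz":0,"tx":0,"ty":0,"tz":0.01,"fingers":0.02},{"rx":0,"ry":0,"rz":0,"tx":0,"ty":0,"tz":0.01,"fingers":0.02},{"rx":0,"ry":0,"rz":0,"tx":0,"ty":0,"tz":0.01,"fingers":0.02},{"rx":0,"ry":0,"rz":0,"tx":0,"ty":0,"tz":0.01,"fingers":0.02}]'

```text
time: 7.95
eef_pos: [0.5643, -0.1732, -0.0309]
tool_rot: [0.703, 0.704, 0.072, -0.075]
ft_force: [-30.2, -11.4, 78.7]
width: 0.032
gripper_force: 99.4
```

The tips now press on the tray, which means the earlier grip was sound and the width reads slightly low. I go back up and regrip.

>>> step_arm --steps '[{"rx":0,"ry":0,"rz":0,"tx":0,"ty":0,"tz":-0.008,"fingers":0.04},{"rx":0,"ry":0,"rz":0,"tx":0,"ty":0,"tz":-0.009,"fingers":0.05},{"rx":0,"ry":0,"rz":0,"tx":0,"ty":0,"tz":-0.009,"fingers":0.05},{"rx":0,"ry":0,"rz":0,"tx":0,"ty":0,"tz":-0.009,"fingers":0.05}]'

```text
time: 8.35
eef_pos: [0.5654, -0.1732, -0.0291]
tool_rot: [0.703, 0.703, 0.073, -0.075]
ft_force: [0.3, -0.8, 0.2]
width: 0.0503
gripper_force: 0.0
```

Run:
```python
from h import *
s=robot.get_state();print(s['eef_pos'],s['tool_rot'],s['ft_force'],s['width'])
w=viewer.grab_frame("wrist");p=viewer.camera_params("wrist");cv2.imwrite("pics/w5.png",w[:,:,::-1])
# cell pose now: bright rims column profile and expected pixel
q=proj(p,[[.565,-.1455,.037],[.565,-.205,.037],[.5485,-.16,.0205],[.5815,-.16,.0205]]);print(q.round(1).tolist())
g=cv2.cvtColor(w,cv2.COLOR_RGB2GRAY);u=int(q[0][0]);v=int(q[0][1]);print(v,g[v-15:v+15,u].tolist());r=int(q[2][1]);print(int(q[2][0]),g[r,int(q[2][0])-12:int(q[2][0])+12].tolist(),g[r,int(q[3][0])-12:int(q[3][0])+12].tolist())
```

```text
[ 0.56539681 -0.1731519  -0.02909763] [ 0.70346184  0.70297592  0.0727902  -0.07528538] [ 0.25415654 -0.75221606  0.21136891] 0.050302894225631535
[[318.2, 229.6], [318.2, 389.8], [277.6, 262.6], [359.2, 262.6]]
229 [133, 134, 132, 133, 133, 133, 134, 134, 133, 135, 134, 134, 136, 108, 103, 103, 106, 103, 126, 209, 217, 217, 217, 217, 217, 218, 218, 218, 217, 217]
277 [132, 132, 131, 134, 130, 132, 131, 131, 136, 100, 45, 26, 29, 29, 31, 31, 34, 32, 35, 35, 34, 34, 37, 38] [36, 35, 34, 35, 32, 32, 33, 32, 28, 19, 113, 136, 132, 131, 130, 131, 131, 133, 132, 132, 131, 132, 133, 132]
```

>>> step_arm --steps '[{"rx":0,"ry":0,"rz":0,"tx":0,"ty":0,"tz":-0.002,"fingers":0.04},{"rx":0,"ry":0,"rz":0,"tx":0,"ty":0,"tz":-0.002,"fingers":0.02},{"rx":0,"ry":0,"rz":0,"tx":0,"ty":0,"tz":-0.002,"fingers":0.02},{"rx":0,"ry":0,"rz":0,"tx":0,"ty":0,"tz":-0.002,"fingers":0.02},{"rx":0,"ry":0,"rz":0,"tx":0,"ty":0,"tz":-0.002,"fingers":0.02}]' --grip_force 60

```text
time: 8.9
eef_pos: [0.5648, -0.1736, -0.0266]
tool_rot: [0.703, 0.703, 0.073, -0.076]
ft_force: [-4.6, -0.7, 4.2]
width: 0.0313
gripper_force: 59.2
```

Run:
```python
from h import *
s=robot.get_state();Rt=R.from_quat(s['tool_rot']).as_matrix()
C=np.array([.565,-.1775,.0205]);ax=np.array([0,-1.,0])
# cell frame: x=axis, z up, y=z x x
Rc=np.array([ax,np.cross([0,0,1.],ax),[0,0,1.]]).T
np.savez("grasp.npz",R=Rt.T@Rc,t=Rt.T@(C-s['eef_pos']));print((Rt.T@Rc).round(3),Rt.T@(C-s['eef_pos']))
```

```text
[[-0.978  0.001  0.209]
 [ 0.     1.    -0.004]
 [-0.209 -0.004 -0.978]] [ 6.01800861e-03  3.18044219e-05 -4.68525581e-02]
```

>>> step_arm --steps '[{"rx":0,"ry":0,"rz":0,"tx":0,"ty":0,"tz":-0.02,"fingers":0.02},{"rx":0,"ry":0,"rz":0,"tx":0,"ty":0,"tz":-0.06,"fingers":0.02},{"rx":0,"ry":0,"rz":0,"tx":0,"ty":0,"tz":-0.11,"fingers":0.02},{"rx":0,"ry":0,"rz":0,"tx":0,"ty":0,"tz":-0.16,"fingers":0.02},{"rx":0,"ry":0,"rz":0,"tx":0.04,"ty":0,"tz":-0.19,"fingers":0.02},{"rx":0,"ry":0,"rz":0,"tx":0.06,"ty":0,"tz":-0.19,"fingers":0.02},{"rx":0,"ry":0,"rz":0,"tx":0.06,"ty":0,"tz":-0.19,"fingers":0.02}]'

```text
time: 9.6
eef_pos: [0.5669, -0.1526, 0.173]
tool_rot: [0.703, 0.704, 0.074, -0.074]
ft_force: [-0.7, 0.1, -1.9]
width: 0.031
gripper_force: 59.8
```

Run:
```python
from h import *
g=np.load("grasp.npz");s=robot.get_state();Rt=R.from_quat(s['tool_rot']).as_matrix()
w=viewer.grab_frame("wrist");p=viewer.camera_params("wrist");cv2.imwrite("pics/w6.png",w[:,:,::-1])
print(s['eef_pos'],s['ft_force'],s['width'])
def cell(q):return s['eef_pos']+Rt@(g['t']+g['R']@np.array(q))
q=proj(p,[cell([-.03075,0,.0165]),cell([-.015,-.0165,0]),cell([-.015,.0165,0])]);print(q.round(1).tolist())
G=cv2.cvtColor(w,cv2.COLOR_RGB2GRAY);u,v=q[0].astype(int);print(v,G[v-15:v+20,u].tolist())
for a in(0,6,12):print([int(x) for x in G[v-15:v+20,u-12]])if a==0 else 0
r=int(q[1][1]);print(int(q[1][0]),G[r,int(q[1][0])-12:int(q[1][0])+12].tolist());print(int(q[2][0]),G[r,int(q[2][0])-12:int(q[2][0])+12].tolist())
```

```text
[ 0.56689695 -0.15263814  0.1729556 ] [-0.70371888  0.09762095 -1.9245214 ] 0.03101663646074024
[[321.2, 228.8], [280.7, 264.6], [361.6, 264.7]]
228 [184, 185, 186, 186, 190, 119, 67, 176, 192, 189, 200, 147, 138, 85, 81, 82, 81, 134, 174, 182, 182, 183, 184, 183, 184, 183, 184, 184, 184, 188, 157, 57, 40, 43, 44]
[184, 186, 185, 184, 188, 120, 64, 172, 188, 192, 202, 149, 138, 85, 79, 82, 75, 132, 164, 168, 168, 168, 167, 169, 168, 169, 167, 167, 170, 172, 145, 50, 33, 32, 32]
280 [185, 187, 187, 187, 185, 185, 185, 185, 187, 195, 112, 10, 20, 21, 22, 24, 24, 22, 24, 25, 25, 27, 28, 29]
361 [29, 26, 27, 27, 24, 25, 23, 21, 19, 12, 118, 178, 189, 186, 185, 186, 184, 184, 185, 186, 147, 171, 183, 183]
```

The cell is held as predicted, within 1 mm. Next I take two close wrist views of the bay from different places.

>>> step_arm --steps '[{"rx":0,"ry":0,"rz":0,"tx":0.05,"ty":-0.01,"tz":0.005,"fingers":0.02},{"rx":0,"ry":0,"rz":0,"tx":0.208,"ty":-0.027,"tz":0.044,"fingers":0.02},{"rx":0,"ry":0,"rz":0,"tx":0.208,"ty":-0.027,"tz":0.044,"fingers":0.02},{"rx":0,"ry":0,"rz":0,"tx":0.208,"ty":-0.027,"tz":0.044,"fingers":0.02},{"rx":0,"ry":0,"rz":0,"tx":0.208,"ty":-0.027,"tz":0.044,"fingers":0.02},{"rx":0,"ry":0,"rz":0,"tx":0.208,"ty":-0.027,"tz":0.044,"fingers":0.02},{"rx":0,"ry":0,"rz":0,"tx":0.208,"ty":-0.027,"tz":0.044,"fingers":0.02},{"rx":0,"ry":0,"rz":0,"tx":0.208,"ty":-0.027,"tz":0.044,"fingers":0.02}]'

```text
time: 10.45
eef_pos: [0.5396, 0.0565, 0.1716]
tool_rot: [0.704, 0.703, 0.073, -0.075]
ft_force: [-1.3, -0.6, -1.8]
width: 0.0314
gripper_force: 59.9
```

Run:
```python
from h import *
import pickle
s=robot.get_state();p=viewer.camera_params("wrist");w=viewer.grab_frame("wrist")[:,:,::-1];cv2.imwrite("pics/wA.png",w);pickle.dump(p,open("wA.pkl","wb"));print(s['eef_pos'])
```

```text
[0.53959124 0.05654661 0.17158201]
```

>>> step_arm --steps '[{"rx":0,"ry":0,"rz":0,"tx":0.03,"ty":0.06,"tz":0.006,"fingers":0.02},{"rx":0,"ry":0,"rz":0,"tx":0.03,"ty":0.06,"tz":0.006,"fingers":0.02},{"rx":0,"ry":0,"rz":0,"tx":0.03,"ty":0.06,"tz":0.006,"fingers":0.02},{"rx":0,"ry":0,"rz":0,"tx":0.03,"ty":0.06,"tz":0.006,"fingers":0.02}]'

```text
time: 10.9
eef_pos: [0.5991, 0.0874, 0.1718]
tool_rot: [0.704, 0.703, 0.072, -0.075]
ft_force: [-0.9, 0.2, -2.2]
width: 0.031
gripper_force: 60.1
```

Run:
```python
from h import *
import pickle
s=robot.get_state();p=viewer.camera_params("wrist");w=viewer.grab_frame("wrist")[:,:,::-1];cv2.imwrite("pics/wB.png",w);pickle.dump(p,open("wB.pkl","wb"));print(s['eef_pos'])
pa=pickle.load(open("wA.pkl","rb"));A=cv2.imread("pics/wA.png")
# approx features
f=[[.546,.100,.124],[.556,.165,.09],[.563,.22,.09]]
qa,qb=proj(pa,f),proj(p,f);print(qa.round(),qb.round())
ua=int(qa[1][0])-100;ub=int(qb[1][0])-100;print(ua,ub)
c=lambda i,x:cv2.resize(i[0:300,x:x+200],(400,600),interpolation=cv2.INTER_CUBIC)
cv2.imwrite("pics/AB.png",np.hstack([c(A,ua),c(w,ub)]))
```

```text
[0.59910966 0.08744688 0.17178438]
[[329. 194.]
 [341. 109.]
 [351.  34.]] [[242. 240.]
 [263. 151.]
 [271.  77.]]
241 163
```

View pics/AB.png

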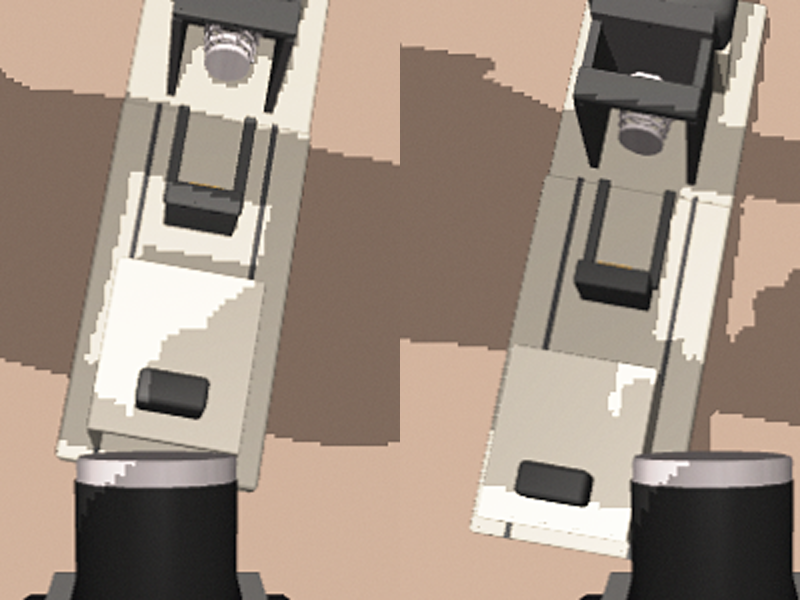

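The two views show these features (crop pixels, A then B):

| Feature | View A | View B |
|---|---|---|
| Contact block's top edge | (204,187) | (616,268) |
| Cover's front edge | (193,270) | (584,355) |
| Lug | (173,393) | (554,484) |
| Hood's lower edge | (236,25) | (637,107) |
| Spring disc | (230,67) | (641,142) |
| Deck step line | (217,118) | (641,191) |

I triangulate these and fit the bay frame.

Run:
```python
from h import *
import pickle
pa=pickle.load(open("wA.pkl","rb"));pb=pickle.load(open("wB.pkl","rb"))
A=lambda x,y:(pa,(241+x/2,y/2));B=lambda x,y:(pb,(163+(x-400)/2,y/2))
F={'contact':(A(204,187),B(616,268.5),[0,0,21]),'cL':(A(165,182),B(578,262),[0,-15,21]),'cR':(A(243,192),B(655,275),[0,15,21]),
'hood':(A(236,25),B(637,107),[-53.5,0,40]),'spring':(A(230,67),B(641,142),[-56.5,0,16.5]),
'dL':(A(125,100),B(550,177),[-45,-42,0]),'dR':(A(310,137),B(733,205),[-45,42,0]),
'covL':(A(120,258),B(511,344),None),'covR':(A(266,282),B(657,367),None),'lug':(A(173,393),B(554,484),None)}
X={k:tri(a,b) for k,(a,b,_) in F.items()}
for k,(x,e) in X.items():print(k,(x*1000).round(1),round(e*1000,1))
ks=[k for k in F if F[k][2] is not None]
b=np.array([F[k][2] for k in ks])/1000.;x=np.array([X[k][0] for k in ks])
Rf,_=R.align_vectors(x-x.mean(0),b-b.mean(0));Rf=Rf.as_matrix();print("free fit slope",np.degrees(np.arcsin(Rf[2,0])),"roll",np.degrees(Rf[2,1]),"yaw",np.degrees(np.arctan2(Rf[1,0],Rf[0,0])))
yaw=np.arctan2(Rf[1,0],Rf[0,0])
Rb=(R.from_euler('z',yaw)*R.from_euler('y',-12,degrees=True)).as_matrix()
O=(x-b@Rb.T).mean(0);print("O",O);print(((x-O)@Rb*1000-b*1000).round(1))
for k in('covL','covR','lug'):print(k,((X[k][0]-O)@Rb*1000).round(1))
np.savez("bay.npz",R=Rb,O=O)
```

```text
contact [559.1 182.2  69.7] 0.7
cL [543.2 185.2  67.4] 0.5
cR [574.9 179.7  70.6] 1.1
hood [570.  240.3  81.4] 0.3
spring [569.6 234.   62.1] 0.6
dL [526.1 228.1  41.7] 0.9
dR [608.4 215.9  35.9] 0.6
covL [526.4 147.3 106.3] 0.4
covR [578.9 139.2 104.2] 0.3
lug [545.   98.7 124.8] 0.1
free fit slope 8.47354571474506 roll -1.6596246459188195 yaw -99.82943061183008
O [0.55910341 0.17830516 0.0505109 ]
[[ 0.2 -0.7 -1.4]
 [-0.4 -1.8 -3.6]
 [ 0.2  0.4 -0.5]
 [-1.6  0.1  3.3]
 [ 3.5  0.8  6.6]
 [ 0.7  1.   0.4]
 [-2.5  0.1 -4.8]]
covL [ 46.9 -27.   47. ]
covR [45.6 26.2 45.2]
lug [94.5 -0.3 55.9]
```

Run:
```python
from h import *
import pickle
p1,pa,pb=[pickle.load(open(f"w{i}.pkl","rb")) for i in"1AB"]
A=lambda x,y:(pa,(241+x/2,y/2));B=lambda x,y:(pb,(163+(x-400)/2,y/2));L=lambda x,y:(p1,(265+x/2.4,y/2.4))
T,S=viewer.camera_params("top"),viewer.camera_params("scene")
F={'contact':([A(204,187),B(616,268.5),L(136,377)],[0,0,21]),
'hood':([A(236,25),B(637,107),L(159,241)],[-53.5,0,40]),
'dL':([A(125,100),B(550,177),L(65,270)],[-45,-42,0]),'dR':([A(310,137),B(733,205),L(238,300)],[-45,42,0]),
'covL':([A(120,258),B(511,344),L(58,462)],[46,-27,42]),'covR':([A(266,282),B(657,367),L(180,485)],[46,27,42]),
'lug':([A(173,391),B(554,482),L(101,583),(T,(241,227)),(S,(418,217))],[94.5,0,54])}
X={k:tri(*v[0]) for k,v in F.items()}
b=np.array([v[1] for v in F.values()])/1000.;x=np.array([X[k][0] for k in F])
Rf,_=R.align_vectors(x-x.mean(0),b-b.mean(0));Rf=Rf.as_matrix();print("free fit slope",np.degrees(np.arcsin(Rf[2,0])),"roll",np.degrees(Rf[2,1]),"yaw",np.degrees(np.arctan2(Rf[1,0],Rf[0,0])))
yaw=np.arctan2(Rf[1,0],Rf[0,0])
Rb=(R.from_euler('z',yaw)*R.from_euler('y',-12,degrees=True)).as_matrix()
O=(x-b@Rb.T).mean(0);print("O",O)
for k,r in zip(F,((x-O)@Rb-b)*1000):print(k,r.round(1),"ray err",round(X[k][1]*1000,1))
np.savez("bay.npz",R=Rb,O=O)
```

```text
free fit slope 12.500137305266987 roll -0.5405230518670588 yaw -100.04111201545297
O [0.55907971 0.17855137 0.05280187]
contact [ 1.4 -0.2 -0.9] ray err 1.0
hood [ 1.1 -0.1  4.5] ray err 1.0
dL [ 0.7  0.9 -1.7] ray err 1.0
dR [-1.8  0.  -5.3] ray err 0.7
covL [0.1 0.  1.3] ray err 0.5
covR [ 0.  -0.8  2.8] ray err 0.6
lug [-1.6  0.2 -0.7] ray err 0.9
```

The bay x and y fit within about 1.5 mm, and z within about 3 mm. I put more weight on the contact and hood points. Next I work out the insertion waypoints.

```bash
cat > plan.py <<'E'
from h import *
g=np.load("grasp.npz");b=np.load("bay.npz");Rb=b['R'];O=np.array([.5589,.1774,.0525])
def pose(xf,zf,th,y=0,dO=0):
    d=np.array([np.cos(np.radians(th)),0,np.sin(np.radians(th))])
    C=O+Rb@(np.array([xf,y,zf])/1000+.03075*d)
    Rc=Rb@R.from_euler('y',-th,degrees=True).as_matrix();Rt=Rc@g['R'].T
    return C-Rt@g['t'],Rt
def now():
    s=robot.get_state();Rt=R.from_quat(s['tool_rot']).as_matrix()
    C=s['eef_pos']+Rt@g['t'];Rc=Rt@g['R'];d=Rb.T@Rc[:,0];F=Rb.T@(C-O-.03075*Rc[:,0])*1000
    print("now F",F.round(1),"th",np.degrees(np.arcsin(d[2])).round(1),"yaw",np.degrees(d[1]).round(1),"ft bay",(Rb.T@s['ft_force']).round(1),"t",round(s['time'],2),"w",round(s['width'],4))
def go(*W):
    now()
    for w in W:
        P,Rt=pose(*w);print(w,*rel(P,Rt))
E
python3 - <<'E'
from plan import *
go((-5,70,24),(-12.5,45.7,24),(-9.2,38.4,24))
E
```

```text
now F [ 88.5  50.4 151.3] th -11.8 yaw 9.9 ft bay [-0.6 -0.1 -1.7] t 10.95 w 0.0315
(-5, 70, 24) [ 43.7 -45.   85.4] [  1.04 -35.81  10.24]
(-12.5, 45.7, 24) [ 40.7 -44.5 110.6] [  1.04 -35.81  10.24]
(-9.2, 38.4, 24) [ 34.7 -45.3 115.9] [  1.04 -35.81  10.24]
```

>>> step_arm --steps '[{"rx":0.2,"ry":-7.5,"rz":2,"tx":0.015,"ty":-0.015,"tz":0.01,"fingers":0.02},{"rx":0.4,"ry":-15,"rz":4,"tx":0.03,"ty":-0.03,"tz":0.02,"fingers":0.02},{"rx":0.6,"ry":-22.5,"rz":6.4,"tx":0.0437,"ty":-0.045,"tz":0.03,"fingers":0.02},{"rx":0.9,"ry":-30,"rz":8.5,"tx":0.0437,"ty":-0.045,"tz":0.05,"fingers":0.02},{"rx":1,"ry":-35.8,"rz":10.2,"tx":0.0437,"ty":-0.045,"tz":0.07,"fingers":0.02},{"rx":1,"ry":-35.8,"rz":10.2,"tx":0.0437,"ty":-0.045,"tz":0.0854,"fingers":0.02},{"rx":1,"ry":-35.8,"rz":10.2,"tx":0.0437,"ty":-0.045,"tz":0.0854,"fingers":0.02},{"rx":1,"ry":-35.8,"rz":10.2,"tx":0.0437,"ty":-0.045,"tz":0.0854,"fingers":0.02}]' --grip_force 80

```text
time: 11.75
eef_pos: [0.554, 0.1477, 0.0985]
tool_rot: [0.75, 0.628, -0.159, 0.132]
ft_force: [0.1, -0.2, -1.5]
width: 0.0308
gripper_force: 81.8
```

Run:
```python
from plan import *
go((-9.2,38.4,24),(-46,22,24),(-66,13.1,24))
import pickle
p=viewer.camera_params("wrist");w=viewer.grab_frame("wrist")[:,:,::-1];cv2.imwrite("pics/wC.png",w);pickle.dump(p,open("wC.pkl","wb"))
q=proj(p,[O+Rb@np.array(v)/1000 for v in([-53.5,0,44],[-53.5,-20,44],[-53.5,20,44],[-67,0,44])]);print(q.round(1).tolist())
```

```text
now F [-4.6  0.5 70.9] th 23.9 yaw -0.0 ft bay [-0.1  0.1 -1.5] t 11.75 w 0.0308
(-9.2, 38.4, 24) [11.1 -0.5 30.8] [ 0.07 -0.11  0.01]
(-46, 22, 24) [50.4 -0.5 39.3] [ 0.07 -0.11  0.01]
(-66, 13.1, 24) [71.8 -0.5 43.9] [ 0.07 -0.11  0.01]
[[318.0, 92.7], [269.0, 92.8], [367.0, 92.7], [317.9, 55.8]]
```

Run:
```python
import cv2
g=cv2.cvtColor(cv2.imread("pics/wC.png"),cv2.COLOR_BGR2GRAY)
print("col318 v40-230",g[40:230:2,318].tolist());print("row75 u240-400",g[75,240:400:3].tolist());print("row 85",g[85,240:400:3].tolist())
```

```text
col318 v40-230 [181, 115, 144, 172, 113, 173, 122, 112, 56, 65, 67, 65, 65, 63, 65, 64, 63, 63, 63, 62, 64, 61, 63, 61, 62, 53, 100, 147, 110, 73, 126, 145, 148, 148, 147, 147, 145, 148, 146, 147, 146, 149, 147, 148, 147, 149, 148, 148, 147, 147, 147, 148, 148, 148, 147, 149, 147, 147, 148, 148, 147, 147, 148, 147, 147, 145, 147, 149, 145, 148, 148, 65, 97, 95, 97, 96, 93, 81, 57, 59, 56, 55, 57, 58, 57, 40, 241, 142, 146, 145, 146, 146, 151, 70, 70]
row75 u240-400 [231, 229, 231, 143, 146, 69, 62, 61, 61, 61, 64, 59, 62, 62, 63, 61, 62, 63, 65, 65, 62, 63, 64, 63, 63, 64, 62, 63, 62, 64, 64, 62, 62, 64, 63, 65, 64, 67, 65, 64, 64, 63, 63, 66, 62, 42, 145, 150, 150, 149, 150, 150, 128, 168]
row 85 [217, 231, 231, 229, 232, 135, 97, 61, 60, 60, 59, 62, 60, 60, 61, 62, 61, 60, 61, 60, 61, 62, 61, 60, 61, 58, 63, 62, 63, 62, 63, 63, 63, 63, 62, 61, 64, 63, 65, 63, 66, 63, 64, 62, 63, 84, 149, 151, 151, 148, 149, 141, 170, 166]
```

Run:
```python
from plan import *
import pickle
p=pickle.load(open("wC.pkl","rb"));g=cv2.cvtColor(cv2.imread("pics/wC.png"),cv2.COLOR_BGR2GRAY)
print(proj(p,[O+Rb@np.array(v)/1000 for v in([0,0,21],[0,-15,21],[0,15,21],[10,0,21],[-45,0,0])]).round(1).tolist())
print(g[188,255:385].tolist())
s=robot.get_state();Rt=R.from_quat(s['tool_rot']).as_matrix()
c=lambda q:s['eef_pos']+Rt@(g2['t']+g2['R']@np.array(q));g2=np.load("grasp.npz")
q=proj(p,[c([-.02,-.0165,0]),c([-.02,.0165,0])]);print(q.round(1).tolist());r=int(q[0][1]);print(g[r,255:385].tolist())
```

```text
[[318.4, 193.8], [290.6, 193.8], [346.3, 193.8], [318.4, 210.7], [318.4, 99.7]]
[231, 232, 231, 232, 231, 231, 230, 231, 232, 231, 232, 232, 231, 231, 231, 233, 226, 152, 96, 101, 97, 171, 227, 233, 232, 232, 232, 231, 232, 231, 232, 232, 233, 233, 237, 193, 84, 25, 33, 35, 35, 34, 36, 36, 36, 33, 36, 35, 31, 66, 91, 95, 94, 93, 90, 93, 96, 97, 97, 95, 96, 95, 96, 97, 97, 95, 94, 94, 96, 98, 98, 99, 98, 102, 88, 53, 34, 37, 34, 34, 33, 36, 36, 35, 36, 36, 33, 32, 50, 130, 150, 149, 147, 148, 146, 146, 148, 148, 148, 144, 143, 143, 144, 123, 98, 94, 95, 120, 220, 234, 231, 230, 230, 231, 230, 230, 230, 230, 230, 230, 230, 229, 230, 230, 231, 230, 229, 230, 230, 231]
[[280.2, 256.6], [361.0, 256.7]]
[175, 224, 232, 233, 233, 234, 233, 233, 233, 233, 234, 233, 233, 233, 233, 233, 233, 235, 228, 159, 103, 109, 114, 62, 14, 20, 24, 20, 22, 24, 23, 25, 25, 27, 26, 26, 27, 29, 26, 28, 29, 30, 30, 31, 26, 29, 29, 29, 29, 30, 31, 41, 47, 48, 49, 48, 48, 53, 52, 54, 53, 54, 53, 56, 59, 59, 60, 61, 59, 58, 54, 56, 54, 51, 49, 45, 46, 43, 45, 43, 42, 41, 42, 43, 40, 39, 37, 40, 36, 36, 37, 35, 37, 33, 35, 33, 33, 31, 31, 30, 27, 25, 21, 14, 64, 101, 132, 143, 147, 143, 142, 138, 217, 233, 230, 230, 229, 229, 230, 229, 229, 230, 229, 232, 218, 189, 168, 167, 167, 170]
```

The predicted pixels match the picture: contact edge at v=194 and hood at 56-91, so the pose is good to about 1 mm. I insert with a small lateral correction.

>>> step_arm --steps '[{"rx":0,"ry":0,"rz":0,"tx":0.0111,"ty":-0.0012,"tz":0.0308,"fingers":0.02},{"rx":0,"ry":0,"rz":0,"tx":0.0111,"ty":-0.0012,"tz":0.0308,"fingers":0.02},{"rx":0,"ry":0,"rz":0,"tx":0.024,"ty":-0.0012,"tz":0.0336,"fingers":0.02},{"rx":0,"ry":0,"rz":0,"tx":0.037,"ty":-0.0012,"tz":0.0364,"fingers":0.02},{"rx":0,"ry":0,"rz":0,"tx":0.044,"ty":-0.0012,"tz":0.0379,"fingers":0.02},{"rx":0,"ry":0,"rz":0,"tx":0.0504,"ty":-0.0012,"tz":0.0393,"fingers":0.02},{"rx":0,"ry":0,"rz":0,"tx":0.0504,"ty":-0.0012,"tz":0.0393,"fingers":0.02}]'

```text
time: 12.5
eef_pos: [0.558, 0.1796, 0.041]
tool_rot: [0.75, 0.629, -0.16, 0.132]
ft_force: [-0.4, 0.1, -1.0]
width: 0.0306
gripper_force: 82.0
```

Run:
```python
from plan import *
go((-56,17.6,24,-.7),(-66,13.1,24,-.7))
```

```text
now F [-48.1  -1.2  21.3] th 24.0 yaw 0.1 ft bay [-0.2 -0.4 -1. ] t 12.5 w 0.0306
(-56, 17.6, 24, -0.7) [8.5 0.3 2. ] [ 0.12 -0.03  0.09]
(-66, 13.1, 24, -0.7) [19.2  0.4  4.3] [ 0.12 -0.03  0.09]
```

>>> step_arm --steps '[{"rx":0,"ry":0,"rz":0,"tx":0.0045,"ty":0.0003,"tz":0.001,"fingers":0.02},{"rx":0,"ry":0,"rz":0,"tx":0.0085,"ty":0.0003,"tz":0.002,"fingers":0.02},{"rx":0,"ry":0,"rz":0,"tx":0.0125,"ty":0.0003,"tz":0.0028,"fingers":0.02},{"rx":0,"ry":0,"rz":0,"tx":0.016,"ty":0.0003,"tz":0.0036,"fingers":0.02},{"rx":0,"ry":0,"rz":0,"tx":0.0192,"ty":0.0003,"tz":0.0043,"fingers":0.02},{"rx":0,"ry":0,"rz":0,"tx":0.0192,"ty":0.0003,"tz":0.0043,"fingers":0.02}]'

```text
time: 13.1
eef_pos: [0.5615, 0.1939, 0.0307]
tool_rot: [0.75, 0.628, -0.16, 0.133]
ft_force: [-0.2, -4.2, 7.7]
width: 0.0307
gripper_force: 82.2
```

Run:
```python
from plan import *
go((-66,14,20,-.7),(-66,14.5,16,-.7),(-66,15.2,12,-.7),(-66,16,8,-.7),(-66,17,4,-.7),(-65.5,18.5,0,-.7))
```

```text
now F [-64.6  -0.2  14.2] th 24.0 yaw -0.0 ft bay [5.7 0.6 6.7] t 13.1 w 0.0307
(-66, 14, 20, -0.7) [ 4.4 -0.7  2.4] [0.16 4.04 0.02]
(-66, 14.5, 16, -0.7) [ 7.3 -0.7  4.1] [0.17 8.04 0.01]
(-66, 15.2, 12, -0.7) [10.4 -0.7  5.4] [ 0.17 12.04 -0.  ]
(-66, 16, 8, -0.7) [13.6 -0.7  6.4] [ 0.17 16.04 -0.02]
(-66, 17, 4, -0.7) [16.8 -0.7  6.9] [ 0.17 20.04 -0.03]
(-65.5, 18.5, 0, -0.7) [19.6 -0.7  6.8] [ 0.18 24.04 -0.04]
```

>>> step_arm --steps '[{"rx":0,"ry":2,"rz":0,"tx":0.002,"ty":-0.0004,"tz":0.0005,"fingers":0.02},{"rx":0,"ry":4,"rz":0,"tx":0.0044,"ty":-0.0005,"tz":0.0015,"fingers":0.02},{"rx":0,"ry":8,"rz":0,"tx":0.0073,"ty":-0.0005,"tz":0.0032,"fingers":0.02},{"rx":0,"ry":12,"rz":0,"tx":0.0104,"ty":-0.0005,"tz":0.0045,"fingers":0.02},{"rx":0,"ry":12,"rz":0,"tx":0.0104,"ty":-0.0005,"tz":0.0045,"fingers":0.02}]'

```text
time: 13.6
eef_pos: [0.5617, 0.2002, 0.022]
tool_rot: [0.763, 0.638, -0.08, 0.066]
ft_force: [-1.8, -5.2, 2.5]
width: 0.0306
gripper_force: 82.1
```

Run:
```python
from plan import *
go((-66,16.5,8,-.7),(-66,17.5,4,-.7),(-65.5,18.5,0,-.7))
```

```text
now F [-64.7  -1.   15.5] th 11.9 yaw -0.1 ft bay [ 5.8 -0.9  1.3] t 13.6 w 0.0306
(-66, 16.5, 8, -0.7) [4.1 0.3 1.3] [ 0.1   3.91 -0.09]
(-66, 17.5, 4, -0.7) [7.2 0.3 2.6] [ 0.11  7.91 -0.1 ]
(-65.5, 18.5, 0, -0.7) [9.9 0.3 3.6] [ 0.11 11.91 -0.12]
```

>>> step_arm --steps '[{"rx":0,"ry":2,"rz":0,"tx":0.002,"ty":0.0003,"tz":0.0006,"fingers":0.02},{"rx":0,"ry":3.9,"rz":0,"tx":0.0041,"ty":0.0003,"tz":0.0013,"fingers":0.02},{"rx":0,"ry":7.9,"rz":0,"tx":0.0072,"ty":0.0003,"tz":0.0026,"fingers":0.02},{"rx":0,"ry":11.9,"rz":0,"tx":0.0099,"ty":0.0003,"tz":0.0036,"fingers":0.02},{"rx":0,"ry":11.9,"rz":0,"tx":0.0099,"ty":0.0003,"tz":0.0036,"fingers":0.02}]'

```text
time: 14.1
eef_pos: [0.5636, 0.21, 0.0172]
tool_rot: [0.767, 0.641, -0.0, -0.001]
ft_force: [-4.0, -3.0, 11.9]
width: 0.0303
gripper_force: 85.9
```

Run:
```python
from plan import *
go((-65,17,0,-.7),(-65,15,0,-.7))
w=viewer.grab_frame("wrist")[:,:,::-1];cv2.imwrite("pics/wD.png",w);p=viewer.camera_params("wrist")
print(proj(p,[O+Rb@np.array(v)/1000 for v in([0,0,21],[-53.5,0,44],[-61.5,0,33],[-48,0,33])]).round(1).tolist())
g=cv2.cvtColor(w,cv2.COLOR_BGR2GRAY);print(g[150:480:4,318].tolist())
```

```text
now F [-66.4  -0.8  19.4] th -0.1 yaw -0.1 ft bay [ 6.1 -3.4 10.9] t 14.1 w 0.0303
(-65, 17, 0, -0.7) [-1.9  0.1  2.1] [ 0.12 -0.06 -0.1 ]
(-65, 15, 0, -0.7) [-2.3  0.1  4. ] [ 0.12 -0.06 -0.1 ]
[[321.5, 385.7], [321.8, 270.9], [321.5, 244.0], [321.6, 280.0]]
[96, 99, 101, 29, 28, 218, 175, 186, 198, 186, 221, 181, 164, 151, 142, 192, 178, 181, 89, 216, 46, 88, 86, 87, 84, 84, 85, 83, 81, 81, 42, 50, 47, 47, 48, 48, 45, 46, 43, 46, 45, 42, 42, 42, 41, 43, 42, 41, 83, 92, 89, 93, 90, 91, 92, 92, 245, 252, 252, 217, 152, 151, 152, 151, 148, 183, 21, 20, 22, 25, 25, 22, 26, 22, 24, 25, 24, 23, 23, 26, 21, 26, 25]
```

Run:
```python
from plan import *
w=cv2.imread("pics/wD.png");a=viewer.grab_frame("scene")[:,:,::-1];b=viewer.grab_frame("top")[:,:,::-1];cv2.imwrite("pics/sD.png",a);cv2.imwrite("pics/tD.png",b)
c=lambda i,x,y,w,h,W,H:cv2.resize(i[y:y+h,x:x+w],(W,H),interpolation=cv2.INTER_CUBIC)
cv2.imwrite("pics/D.png",np.hstack([c(w,220,200,200,240,500,600),np.vstack([c(a,400,190,130,130,300,300),c(b,130,180,110,110,300,300)])]))
p=viewer.camera_params("wrist");s=robot.get_state();Rt=R.from_quat(s['tool_rot']).as_matrix()
cc=lambda q:s['eef_pos']+Rt@(g['t']+g['R']@np.array(q))
q=proj(p,[cc([.02875,0,.0165]),cc([.02875,.0165,0]),cc([.02875,-.0165,0]),cc([.03075,0,0])]);print("shoulder top/sides, nub",((q-[220,200])*2.5).round().tolist())
```

```text
shoulder top/sides, nub [[248.0, 471.0], [345.0, 421.0], [151.0, 421.0], [248.0, 432.0]]
```

View pics/D.png

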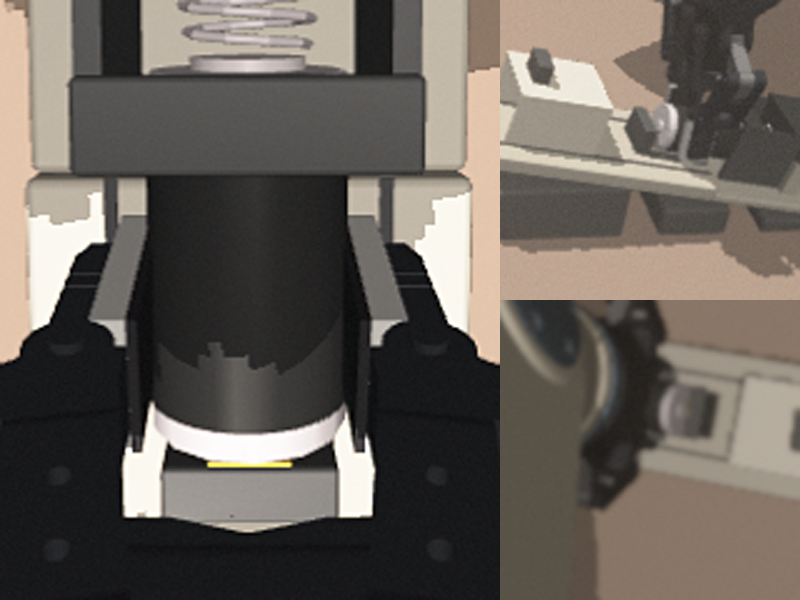

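The picture shows the cell lying level under the hood at (250,170), against the coil. Its nub end, rim at (250,440), is just in front of the contact block with the brass strip at (250,463). I ease it towards the contact and down while watching the force.

>>> step_arm --steps '[{"rx":0,"ry":0,"rz":0,"tx":-0.001,"ty":0.0,"tz":0.0005,"fingers":0.02},{"rx":0,"ry":0,"rz":0,"tx":-0.002,"ty":0.0,"tz":0.001,"fingers":0.02},{"rx":0,"ry":0,"rz":0,"tx":-0.002,"ty":0.0,"tz":0.001,"fingers":0.02}]'

```text
time: 14.55
eef_pos: [0.5638, 0.21, 0.0171]
tool_rot: [0.767, 0.642, -0.0, -0.001]
ft_force: [-8.7, 2.0, 20.6]
width: 0.0306
gripper_force: 87.6
```

Run:
```python
from plan import *
go((-63,17,0,-.7))
print(robot.get_state()['torque'])
```

```text
now F [-66.5  -0.7  19.3] th -0.0 yaw -0.1 ft bay [ 3.9 -8.9 20.3] t 14.55 w 0.0306
(-63, 17, 0, -0.7) [-3.9 -0.1  1.6] [ 0.16 -0.02 -0.02]
[0.24601085 1.35874728 0.07808217]
```

One finger rests on the deck rail, so the cell is about 2 mm above its seat and the nub is already below the block's top edge. I unload and open gently to let it drop.

>>> step_arm --steps '[{"rx":0,"ry":0,"rz":0,"tx":0.001,"ty":0.0,"tz":-0.0015,"fingers":0.02},{"rx":0,"ry":0,"rz":0,"tx":0.001,"ty":0.0,"tz":-0.0015,"fingers":0.034},{"rx":0,"ry":0,"rz":0,"tx":0.001,"ty":0.0,"tz":-0.0015,"fingers":0.038},{"rx":0,"ry":0,"rz":0,"tx":0.001,"ty":0.0,"tz":-0.0015,"fingers":0.045},{"rx":0,"ry":0,"rz":0,"tx":0.001,"ty":0.0,"tz":-0.0015,"fingers":0.055},{"rx":0,"ry":0,"rz":0,"tx":0.001,"ty":0.0,"tz":-0.0015,"fingers":0.055}]'

```text
time: 15.15
eef_pos: [0.5638, 0.2099, 0.0164]
tool_rot: [0.767, 0.642, -0.001, -0.001]
ft_force: [0.1, 0.4, -0.6]
width: 0.0551
gripper_force: 0.0
```

Run:
```python
from plan import *
now();w=viewer.grab_frame("wrist")[:,:,::-1];cv2.imwrite("pics/wE.png",w);p=viewer.camera_params("wrist")
g=cv2.cvtColor(w,cv2.COLOR_BGR2GRAY);print("v330-420",g[330:424:2,319].tolist())
f=lambda z:proj(p,[O+Rb@np.array(v)/1000 for v in([-2,0,z],[-2,-16.5,z-16.5],[-2,16.5,z-16.5],[0,0,21],[-8,0,z])]).round(1).tolist()
print(f(33));print(f(36));print("row300",g[300,250:390:2].tolist())
```

```text
now F [-66.5  -0.7  18.6] th 0.1 yaw -0.0 ft bay [-0.5  0.  -0.5] t 15.15 w 0.0551
v330-420 [42, 43, 43, 40, 39, 42, 43, 61, 59, 59, 88, 87, 85, 89, 88, 87, 89, 87, 88, 88, 86, 88, 88, 87, 90, 88, 90, 88, 80, 252, 253, 252, 252, 253, 249, 147, 148, 150, 149, 148, 139, 193, 21, 26, 18, 20, 20]
[[321.2, 397.8], [282.8, 377.0], [359.2, 377.0], [321.0, 386.8], [321.2, 383.1]]
[[321.3, 402.2], [282.1, 380.4], [360.0, 380.4], [321.0, 386.8], [321.3, 387.1]]
row300 [19, 15, 15, 64, 185, 170, 65, 69, 135, 254, 249, 248, 248, 251, 140, 22, 27, 28, 32, 31, 31, 36, 34, 36, 36, 39, 36, 38, 37, 41, 43, 43, 44, 46, 45, 44, 46, 45, 45, 41, 41, 39, 37, 37, 37, 37, 38, 36, 37, 33, 34, 34, 28, 26, 43, 249, 248, 248, 248, 248, 253, 117, 117, 109, 251, 253, 60, 15, 14, 19]
```

The released cell's rim now ends at v=399, against 397.8 predicted for the seated pose, so it has slid home. I retreat upwards and check it.

>>> step_arm --steps '[{"rx":0,"ry":0,"rz":0,"tx":0,"ty":0,"tz":-0.01,"fingers":0.055},{"rx":0,"ry":0,"rz":0,"tx":0,"ty":0,"tz":-0.03,"fingers":0.055},{"rx":0,"ry":0,"rz":0,"tx":-0.02,"ty":0,"tz":-0.08,"fingers":0.055},{"rx":0,"ry":0,"rz":0,"tx":-0.06,"ty":0,"tz":-0.12,"fingers":0.055},{"rx":0,"ry":0,"rz":0,"tx":-0.07,"ty":0,"tz":-0.14,"fingers":0.055},{"rx":0,"ry":0,"rz":0,"tx":-0.07,"ty":0,"tz":-0.14,"fingers":0.055},{"rx":0,"ry":0,"rz":0,"tx":-0.07,"ty":0,"tz":-0.14,"fingers":0.055}]'

```text
time: 15.9
eef_pos: [0.5522, 0.1409, 0.1577]
tool_rot: [0.767, 0.642, 0.0, -0.0]
ft_force: [-0.0, 0.2, -0.6]
width: 0.0551
gripper_force: 0.0
```

```bash
cat >> plan.py <<'E'
Rl=Rb@np.diag([-1.,1,-1])
def lug(x,z,y=0):return O+Rb@np.array([x,y,z])/1000,Rl
E
python3 - <<'E'
from plan import *
s=robot.get_state();print(s['eef_pos'],s['time']);w=viewer.grab_frame("wrist")[:,:,::-1];cv2.imwrite("pics/wF.png",w);p=viewer.camera_params("wrist")
P=lambda L:proj(p,[O+Rb@np.array(v)/1000 for v in L]).round(1).tolist()
print("shoulder top z33/36",P([[-2,0,33],[-2,0,36],[0,0,21],[10,0,21],[-53.5,0,44],[-2,-16.5,16.5],[-2,16.5,16.5],[94.5,0,57],[94.5,-12,57],[94.5,12,57],[88.5,0,57],[100.5,0,57]]))
g=cv2.cvtColor(w,cv2.COLOR_BGR2GRAY);q=P([[-2,0,33]])[0];u,v=int(q[0]),int(q[1]);print(u,v,g[v-40:v+30,u].tolist());print(g[v-12,u-45:u+45].tolist())
for x,z in((94.5,60),(94.5,11)):print(x,z,*rel(*lug(x,z)))
E
```

```text
[0.55221059 0.14087165 0.15766139] 15.9
shoulder top z33/36 [[320.3, 171.9], [320.3, 171.5], [320.2, 176.2], [320.2, 189.8], [320.2, 92.1], [298.3, 174.1], [342.0, 174.0], [320.5, 315.6], [302.4, 315.6], [338.5, 315.6], [320.5, 306.8], [320.5, 324.3]]
320 171 [40, 42, 42, 43, 44, 43, 46, 43, 41, 42, 41, 42, 44, 45, 42, 43, 44, 46, 44, 45, 44, 43, 45, 45, 44, 43, 44, 46, 43, 46, 44, 43, 34, 155, 169, 166, 165, 166, 170, 146, 64, 128, 225, 235, 165, 91, 99, 106, 107, 108, 108, 109, 111, 111, 106, 110, 113, 92, 32, 121, 226, 229, 227, 226, 225, 226, 227, 226, 226, 226]
[136, 138, 140, 139, 189, 215, 214, 214, 220, 167, 94, 83, 139, 213, 186, 142, 145, 145, 148, 151, 109, 39, 12, 17, 22, 20, 21, 26, 23, 25, 25, 26, 27, 24, 27, 26, 29, 32, 33, 36, 35, 39, 40, 42, 45, 43, 39, 36, 34, 32, 28, 28, 28, 25, 24, 26, 23, 23, 25, 24, 23, 21, 17, 17, 8, 129, 147, 212, 228, 227, 226, 226, 231, 178, 103, 88, 112, 214, 230, 227, 226, 225, 225, 226, 225, 226, 226, 226, 226, 225]
94.5 60 [-42.9   1.   25.7] [ -0.1  -12.    -0.08]
94.5 11 [-53.1   1.1  73.6] [ -0.1  -12.    -0.08]
```

The cell is seated lengthwise: rim end at v=171, nub at 172-174, block starting at 176. Next comes the cover lug, so I move above it, descend and grip it gently.

>>> step_arm --steps '[{"rx":0,"ry":-6,"rz":0,"tx":-0.03,"ty":0.001,"tz":0.0,"fingers":0.055},{"rx":0,"ry":-12,"rz":0,"tx":-0.043,"ty":0.001,"tz":0.015,"fingers":0.055},{"rx":0,"ry":-12,"rz":0,"tx":-0.043,"ty":0.001,"tz":0.0257,"fingers":0.055},{"rx":0,"ry":-12,"rz":0,"tx":-0.045,"ty":0.001,"tz":0.035,"fingers":0.055},{"rx":0,"ry":-12,"rz":0,"tx":-0.049,"ty":0.001,"tz":0.055,"fingers":0.055},{"rx":0,"ry":-12,"rz":0,"tx":-0.052,"ty":0.001,"tz":0.0685,"fingers":0.055},{"rx":0,"ry":-12,"rz":0,"tx":-0.0531,"ty":0.001,"tz":0.0735,"fingers":0.055},{"rx":0,"ry":-12,"rz":0,"tx":-0.0531,"ty":0.001,"tz":0.0735,"fingers":0.055}]'

```text
time: 16.75
eef_pos: [0.5427, 0.0881, 0.0823]
tool_rot: [0.763, 0.638, -0.081, 0.066]
ft_force: [0.1, 0.5, -0.5]
width: 0.055
gripper_force: 0.0
```

>>> step_arm --steps '[{"rx":0,"ry":0,"rz":0,"tx":0,"ty":0,"tz":0,"fingers":0.03},{"rx":0,"ry":0,"rz":0,"tx":0,"ty":0,"tz":0,"fingers":0.018},{"rx":0,"ry":0,"rz":0,"tx":0,"ty":0,"tz":0,"fingers":0.018},{"rx":0,"ry":0,"rz":0,"tx":0,"ty":0,"tz":0,"fingers":0.018},{"rx":0,"ry":0,"rz":0,"tx":0,"ty":0,"tz":0,"fingers":0.018}]' --grip_force 25

```text
time: 17.25
eef_pos: [0.5427, 0.0889, 0.0841]
tool_rot: [0.763, 0.638, -0.081, 0.066]
ft_force: [-5.0, 1.6, 7.0]
width: 0.0234
gripper_force: 24.8
```

Run:
```python
from plan import *
s=robot.get_state();print((Rb.T@(s['eef_pos']-O)*1000).round(1),s['time'],(Rb.T@s['ft_force']).round(1),s['width'])
for x in(60,20,0,-5,-7):print(x,*rel(*lug(x,(Rb.T@(s['eef_pos']-O)*1000)[2])))
```

```text
[94.5 -0.5 12.2] 17.25 [ 0.8 -5.2  7. ] 0.02344901628848387
60 [34.5  0.5  0. ] [-0.15 -0.01 -0.06]
20 [74.5  0.4  0. ] [-0.15 -0.01 -0.06]
0 [94.5  0.4  0. ] [-0.15 -0.01 -0.06]
-5 [99.5  0.4  0. ] [-0.15 -0.01 -0.06]
-7 [101.5   0.4   0. ] [-0.15 -0.01 -0.06]
```

>>> step_arm --steps '[{"rx":0,"ry":0,"rz":0,"tx":0.003,"ty":0,"tz":-0.001,"fingers":0.018},{"rx":0,"ry":0,"rz":0,"tx":0.01,"ty":0,"tz":-0.001,"fingers":0.018},{"rx":0,"ry":0,"rz":0,"tx":0.02,"ty":0,"tz":-0.001,"fingers":0.018},{"rx":0,"ry":0,"rz":0,"tx":0.03,"ty":0,"tz":-0.001,"fingers":0.018},{"rx":0,"ry":0,"rz":0,"tx":0.04,"ty":0,"tz":-0.001,"fingers":0.018},{"rx":0,"ry":0,"rz":0,"tx":0.04,"ty":0,"tz":-0.001,"fingers":0.018}]'

```text
time: 17.85
eef_pos: [0.5498, 0.1293, 0.0755]
tool_rot: [0.762, 0.639, -0.081, 0.066]
ft_force: [-4.8, 2.4, 2.1]
width: 0.023
gripper_force: 26.0
```

Run:
```python
from plan import *
s=robot.get_state();print((Rb.T@(s['eef_pos']-O)*1000).round(1),s['time'],(Rb.T@s['ft_force']).round(1),s['width'])
```

```text
[52.7 -0.6 12.3] 17.85 [-1.1 -5.2  2.4] 0.02299032170722159
```

>>> step_arm --steps '[{"rx":0,"ry":0,"rz":0,"tx":0.01,"ty":0,"tz":0,"fingers":0.018},{"rx":0,"ry":0,"rz":0,"tx":0.02,"ty":0,"tz":0,"fingers":0.018},{"rx":0,"ry":0,"rz":0,"tx":0.03,"ty":0,"tz":0,"fingers":0.018},{"rx":0,"ry":0,"rz":0,"tx":0.04,"ty":0,"tz":0,"fingers":0.018},{"rx":0,"ry":0,"rz":0,"tx":0.047,"ty":0,"tz":0,"fingers":0.018},{"rx":0,"ry":0,"rz":0,"tx":0.051,"ty":0,"tz":0,"fingers":0.018},{"rx":0,"ry":0,"rz":0,"tx":0.051,"ty":0,"tz":0,"fingers":0.018}]'

```text
time: 18.55
eef_pos: [0.5583, 0.1781, 0.0649]
tool_rot: [0.762, 0.639, -0.081, 0.066]
ft_force: [-6.3, 3.6, 2.3]
width: 0.0231
gripper_force: 26.0
```

Run:
```python
from plan import *
s=robot.get_state();print((Rb.T@(s['eef_pos']-O)*1000).round(1),s['time'],(Rb.T@s['ft_force']).round(1),s['width'])
```

```text
[ 2.  -0.7 12.3] 18.55 [-1.9 -6.8  2.8] 0.023051821922832116
```

Seven millimetres remain. I close until it stops, in small steps.

>>> step_arm --steps '[{"rx":0,"ry":0,"rz":0,"tx":0.003,"ty":0,"tz":0,"fingers":0.018},{"rx":0,"ry":0,"rz":0,"tx":0.006,"ty":0,"tz":0,"fingers":0.018},{"rx":0,"ry":0,"rz":0,"tx":0.008,"ty":0,"tz":0,"fingers":0.018},{"rx":0,"ry":0,"rz":0,"tx":0.0095,"ty":0,"tz":0,"fingers":0.018},{"rx":0,"ry":0,"rz":0,"tx":0.0095,"ty":0,"tz":0,"fingers":0.018}]'

```text
time: 19.05
eef_pos: [0.5593, 0.1842, 0.0636]
tool_rot: [0.762, 0.639, -0.083, 0.067]
ft_force: [-7.5, -9.6, 8.6]
width: 0.0229
gripper_force: 26.5
```

Run:
```python
from plan import *
s=robot.get_state();print((Rb.T@(s['eef_pos']-O)*1000).round(1),s['time'],(Rb.T@s['ft_force']).round(1),s['width'])
```

```text
[-4.3 -0.8 12.3] 19.05 [12.3 -5.7  6.2] 0.02292639777821976
```

It has met the hood: 12 N at x=-4.3, where -5 was expected. I release and lift straight off.

>>> step_arm --steps '[{"rx":0,"ry":0,"rz":0,"tx":0,"ty":0,"tz":0,"fingers":0.04},{"rx":0,"ry":0,"rz":0,"tx":0,"ty":0,"tz":0,"fingers":0.055},{"rx":0,"ry":0,"rz":0,"tx":0,"ty":0,"tz":0,"fingers":0.055},{"rx":0,"ry":0,"rz":0,"tx":0,"ty":0,"tz":-0.01,"fingers":0.055},{"rx":0,"ry":0,"rz":0,"tx":0,"ty":0,"tz":-0.04,"fingers":0.055},{"rx":0,"ry":0,"rz":0,"tx":-0.03,"ty":0,"tz":-0.08,"fingers":0.055},{"rx":0,"ry":0,"rz":0,"tx":-0.05,"ty":0,"tz":-0.12,"fingers":0.055},{"rx":0,"ry":0,"rz":0,"tx":-0.05,"ty":0,"tz":-0.12,"fingers":0.055},{"rx":0,"ry":0,"rz":0,"tx":-0.05,"ty":0,"tz":-0.12,"fingers":0.055}]'

```text
time: 19.95
eef_pos: [0.5575, 0.1623, 0.1927]
tool_rot: [0.763, 0.638, -0.079, 0.067]
ft_force: [-0.8, -1.0, 0.1]
width: 0.0553
gripper_force: 0.0
```

Run:
```python
from plan import *
s=robot.get_state();print(s['time'],s['ft_force'].round(1))
w=viewer.grab_frame("wrist")[:,:,::-1];cv2.imwrite("pics/wG.png",w);p=viewer.camera_params("wrist")
b=viewer.grab_frame("top")[:,:,::-1];cv2.imwrite("pics/tG.png",b)
P=lambda L:proj(p,[O+Rb@np.array(v)/1000 for v in L]).round(1).tolist()
print("hood front/back, cover front, cover back, lug front/back",P([[-53.5,0,44],[-67,0,44],[-53.5,0,42],[10.5,0,42],[-11,0,57],[1,0,57]]))
g=cv2.cvtColor(w,cv2.COLOR_BGR2GRAY);u=int(P([[-53.5,10,42]])[0][0])
v0=max(0,int(P([[-67,0,44]])[0][1])-6);print("u",u,"v0",v0,g[v0:v0+150,u].tolist())
t0=cv2.imread("pics/top0.png");d=cv2.absdiff(t0,b).max(2)>60
n,_,st,_=cv2.connectedComponentsWithStats(cv2.morphologyEx(d.astype(np.uint8),cv2.MORPH_OPEN,np.ones((3,3))));print(st[1:].tolist())
```

```text
19.95 [-0.8 -1.   0.1]
hood front/back, cover front, cover back, lug front/back [[318.4, 96.4], [318.3, 75.8], [318.4, 96.6], [318.5, 185.7], [318.4, 158.7], [318.4, 175.8]]
u 332 v0 69 [134, 137, 133, 136, 136, 137, 143, 46, 64, 62, 62, 61, 59, 62, 63, 60, 60, 58, 64, 98, 97, 95, 93, 95, 95, 93, 77, 88, 197, 242, 236, 235, 235, 235, 236, 236, 235, 236, 236, 235, 236, 235, 236, 235, 236, 235, 235, 235, 235, 235, 236, 235, 235, 235, 236, 235, 236, 236, 236, 236, 236, 235, 235, 235, 235, 235, 236, 235, 236, 236, 236, 235, 235, 236, 235, 235, 239, 186, 154, 155, 156, 158, 158, 157, 158, 159, 158, 157, 161, 148, 137, 86, 67, 63, 62, 62, 60, 63, 60, 60, 60, 59, 59, 58, 146, 219, 238, 237, 235, 234, 234, 235, 235, 235, 235, 237, 200, 210, 213, 214, 213, 213, 213, 214, 213, 214, 213, 212, 213, 213, 212, 213, 214, 214, 214, 213, 213, 213, 213, 214, 214, 213, 213, 214, 214, 213, 213, 214, 213, 215]
[[0, 79, 26, 30, 476], [0, 123, 49, 157, 6310], [134, 148, 4, 7, 25], [76, 149, 108, 114, 4109], [168, 201, 12, 5, 44], [169, 209, 5, 10, 43], [196, 211, 3, 3, 9], [184, 213, 9, 12, 82], [393, 214, 26, 18, 420], [237, 221, 10, 14, 116], [181, 225, 3, 3, 9], [192, 227, 4, 3, 12], [111, 249, 8, 11, 70], [0, 284, 46, 11, 276], [23, 437, 3, 3, 9], [0, 450, 17, 30, 429]]
```

The hood meets the cover with no gap, at v≈96, and the cover's back edge is at 185 as predicted. The top view shows the bystanders unmoved.

```bash
python3 -c "
from station import robot
print(robot.job_done())"
```

```text
the job is handed in; nothing more can be done
None
```

The big cell is seated in the bay, the cover is shut against the hood, and the job was handed in at about 20 s; one exception is that, while regripping in the tray, the fingertips pressed on it hard enough for the wrist to read about 79–85 N (limit 120 N).

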